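# Push the drip tray home and hang the cups to drain

## Robot

A 6-joint arm with a two-finger parallel gripper is mounted at the origin on a cart in front of the work surface, level with it; the furniture and walls round the work are solid. World frame = base frame: x ahead of the robot, y to its left, z up, the work surface at z = 0. Lengths are in m, angles in rad, forces in N, time in s.
With the tool pointing down it reaches from about 0.35 to 0.775 m from the base axis. Payload 7.3 kg.
Tool frame: the origin (TCP) lies midway between the tips of the shut fingers; the grasp point (between the pads) lies 19 mm behind it; y points along the fingers, x is the direction in which the jaws open and shut, and the axes are right-handed (so a half turn about y gives the same grasp; the last joint's range is limited). The gripper opens to 92 mm and grips with 3 to 60 N. Pads are 19 mm wide; open, the fingers measure 130 mm over their backs; the gripper's body (75 mm by 190 mm) begins 47 mm behind the grasp point.
Start: joints at [-1.46, 0.342, 1.524, -0, 1.275, -0.146], TCP at [0.133, -0.508, 0.227] pointing down, gripper open.
Joint ranges: [-2.53, 2.53], [-0.77, 2.02], [0.04, 2.7], [-1, 4.14], [0.28, 2.66], [-3.11, 3.11]. Speed limits (rad/s): [2.57, 2.57, 3.14, 3.14, 3.14, 3.14].

## Interface

Orientations are given as a unit quaternion [w, x, y, z].
In Python, from cell import manip gives the robot as it stands. The module is installed in compiled form; this text tells all that it offers.
- The arm moves only by the shell command python3 -m crank 'ROWS' [OPENING] [FORCE]. ROWS is JSON, a list of rows, each a list of 4 numbers: the shift along the tool's x, y, z in mm, then the turn about the tool's y in rad. A call has 1 to 20 rows; each row shifts and turns the commanded pose from where the row before left it, along the tool's axes as they then stand; what a row does not reach is not made up. A row lasts 1/12 s, in which the tool goes at most 41.7 mm and 7.16 degrees, less where a joint would pass 70% of its speed; a pose out of reach is approached as far as the arm can. A call is refused whole if a number of a shift passes 41.7 or a number of a turn 0.125, either way. A call with a gripper value outside its range is refused whole. OPENING is the opening, from 0 (shut) to 1 (fully open), set as the call begins (- or left out, the last holds). The fingers move at their own pace and stop on an object; FORCE is the grip in N (left out, the last holds). Time passes only in rows, so rows that do not move let the fingers close. It gives the time, the measured TCP pose, the force and the opening at its end, in the units of the state.
- manip.observe(): the state, without advancing time (a new reading comes with each control period).
- manip.grab_frame(name): name is "scene" or "top" or "wrist"; returns (picture, depth): 400x640x3 uint8, red, green, blue; 400x640 float32, m along the optical axis (not along the pixel's ray), 0 where there is no reading.
- manip.camera_info(name): a dict with "camera_matrix" (3x3 intrinsics, pixels), "camera_from_world" (4x4, takes a point from world to camera coordinates). Camera axes: x right, y down, z forward; pixel columns grow to the right and rows downward; lengths in m; the calibration is good to about 2 mm. A picture is of the moment at which its call begins: read the wrist's pose just before it. camera_info takes no time and is no camera call; for the wrist camera it gives the pose at the moment of the call.
- manip.sign_off(): hands the job in, once; it reports no verdict.
The state is a dict: "time_s": time; "q": joint angles; "joint_vel": joint speeds; "joint_torque": joint torques, N m; "eef_pos": TCP position; "orientation": TCP orientation; "contact_force": force on the tool from outside, world axes, zero at the start; "moment": the same for the moment, N m; "gripper_width": finger opening in m.
Only numpy, scipy, OpenCV 4.12 (cv2) and the standard library are available. Lean on these libraries where they do the work, as an engineer would, in place of code of your own. Each camera call takes 0.05 s, during which the arm holds its last target.

## Task

First push the blue drip tray straight back into the white cup drainer by its lip until it wedges tight between the runners. Then hang the yellow and the green cup, which stand upside down on the worktop, mouth down on the two slanting pegs, one on each in either order, setting each down gently along its peg until it is fully seated, and let go. Leave the spice jar, the timer and the pepper shaker alone.

Things in the scene. Friction and masses are not known exactly. Their poses are not given: they have to be found in the camera images.
- drainer: white plastic cup drainer, fixed, 210 mm wide; origin on the worktop below and midway between the roots of the pegs, which are 70 mm up at y = +55 and -55 mm. x points to its back, z up. Two low runners, 20 mm high, from x = -120 to +45 mm, converge by 7 degrees each towards the back and are undercut like a dovetail; the tray slides between them along x.
- peg_left: left (+y) peg, fixed to the drainer: grey, 115 mm long, with a black rounded head 28 mm across. Origin at its root on the sloping rail, z along the peg from root to tip, leaning 35 degrees from vertical towards the drainer's open front; y is level. A cone collar 22 to 28 mm above the root (48 mm across, narrowing upward to 16 mm at 52 mm) centres the cup's mouth (60 mm inside).
- peg_right: right (-y) peg, fixed to the drainer: grey, 115 mm long, with a black rounded head 28 mm across. Origin at its root on the sloping rail, z along the peg from root to tip, leaning 35 degrees from vertical towards the drainer's open front; y is level. A cone collar 22 to 28 mm above the root (48 mm across, narrowing upward to 16 mm at 52 mm) centres the cup's mouth (60 mm inside).
- peg_left_tip (a point): tip of the left peg, on its axis, z along the peg. A cup slid down along the peg is seated when the inside of its foot rests on this tip; its mouth then stands about 15 mm off the rail
- peg_right_tip (a point): tip of the right peg, on its axis, z along the peg. A cup slid down along the peg is seated when the inside of its foot rests on this tip; its mouth then stands about 15 mm off the rail
- tray: blue loose drip tray on the worktop, 130 mm long, 150 mm wide in front, tapering to the back, 18 mm high, 0.25 kg; starts 50 to 70 mm out. Origin under the middle of its front edge; x points to its back end, the way it slides home; z up. It wedges tight by friction with its origin at x = -85 to -88 mm, y = 0 in the drainer's frame. A push of 5 to 15 N on the middle of the lip takes it home.
- tray_lip (a point): top edge of the tray's upright finger lip, in the middle of its front face; the lip is 60 mm wide, 8 mm thick (from this face towards the tray's x) and stands up to 46 mm above the worktop
- spice_jar: spice jar with a black cap, 41 mm wide, 105 mm high: bystander; origin under its middle
- timer: red and white round kitchen timer, 67 mm wide, 59 mm high: bystander; origin under its middle
- shaker: clear pepper shaker with a grey domed cap, 44 mm wide, 90 mm high: bystander; origin under its middle
- cup_yellow_mid (a point): yellow plastic drinking cup without handle, 105 mm tall, outer diameter 66 mm at the mouth and 60 mm at the foot, wall 3 mm, foot 5 mm thick, about 0.11 kg. It starts standing mouth down on the worktop. This point: on its axis, half-way up (52.5 mm from the mouth); z points from the mouth to the foot.
- cup_yellow_inside (a point): centre of the inside of the yellow cup's foot, 100 mm from the mouth along its axis (5 mm below the outer foot); z points from the mouth to the foot.
- cup_green_mid (a point): green plastic drinking cup without handle, 105 mm tall, outer diameter 66 mm at the mouth and 60 mm at the foot, wall 3 mm, foot 5 mm thick, about 0.11 kg. It starts standing mouth down on the worktop. This point: on its axis, half-way up (52.5 mm from the mouth); z points from the mouth to the foot.
- cup_green_inside (a point): centre of the inside of the green cup's foot, 100 mm from the mouth along its axis (5 mm below the outer foot); z points from the mouth to the foot.
Mind the look-alikes: they are no part of the job. Leave any purple look-alike of the part that bears cup_yellow_mid alone.

How it is judged:
On the way, in this order (a step that is already met when the one before it is completed fails the run):
1. the tray is home, wedged between the runners, before any cup is hung (x of tray_lip in the frame of drainer above -0.091 m and angle between the x axis of tray and the x axis of drainer, either way round below 0.05 rad and height (world z) of tray_lip below 0.052 m and angle between tray's own z axis and vertical below 0.06 rad), for 0.2 s.
2. one of the cups is seated on a peg (((distance between cup_yellow_inside and peg_left_tip below 0.018 m and z of cup_yellow_inside in the frame of peg_left below 0.121 m and angle between the z axis of cup_yellow_inside and the z axis of peg_left, either way round below 0.26 rad) or (distance between cup_yellow_inside and peg_right_tip below 0.018 m and z of cup_yellow_inside in the frame of peg_right below 0.121 m and angle between the z axis of cup_yellow_inside and the z axis of peg_right, either way round below 0.26 rad) or (distance between cup_green_inside and peg_left_tip below 0.018 m and z of cup_green_inside in the frame of peg_left below 0.121 m and angle between the z axis of cup_green_inside and the z axis of peg_left, either way round below 0.26 rad) or (distance between cup_green_inside and peg_right_tip below 0.018 m and z of cup_green_inside in the frame of peg_right below 0.121 m and angle between the z axis of cup_green_inside and the z axis of peg_right, either way round below 0.26 rad))), for 0.2 s.
At the end, for the whole second after the job is handed in: Tray home (lip at most 91 mm in front of the drainer origin, in line within 0.05 rad, flat); each cup at rest mouth down on its own peg, inside of its foot within 18 mm of the tip and at most 6 mm above it along the peg, axis within 15 degrees of the peg's (all of step 1 and ((distance between cup_yellow_inside and peg_left_tip below 0.018 m and z of cup_yellow_inside in the frame of peg_left below 0.121 m and angle between the z axis of cup_yellow_inside and the z axis of peg_left, either way round below 0.26 rad) or (distance between cup_yellow_inside and peg_right_tip below 0.018 m and z of cup_yellow_inside in the frame of peg_right below 0.121 m and angle between the z axis of cup_yellow_inside and the z axis of peg_right, either way round below 0.26 rad)) and ((distance between cup_green_inside and peg_left_tip below 0.018 m and z of cup_green_inside in the frame of peg_left below 0.121 m and angle between the z axis of cup_green_inside and the z axis of peg_left, either way round below 0.26 rad) or (distance between cup_green_inside and peg_right_tip below 0.018 m and z of cup_green_inside in the frame of peg_right below 0.121 m and angle between the z axis of cup_green_inside and the z axis of peg_right, either way round below 0.26 rad))); the robot touches nothing.
It fails at once if the spice jar, the timer or the pepper shaker is moved more than 30 mm (distance of any of spice_jar, timer, shaker from where it was at the start of the episode above 0.03 m).
It fails at once if a cup is dropped or forced hard on the drainer (over 40 N) (contact force between any of cup_yellow, cup_green and drainer above 40 N).
It also fails if it takes over 72 s, if anything falls off the work surface, if the arm or the gripper's body presses on something with over 40 N, if the wrist force passes 120 N, or if a joint passes its speed limit or range.

## Working session

There is one attempt and no reset: what is moved stays moved. The work goes in short steps, Python scripts to look and compute and a shell command to move; the robot and the scene stay as the last step left them, time stands still between calls to the robot, and variables do not carry over. Pictures are saved under pics/ and viewed, and the job is handed in when it is done.

```bash
mkdir -p pics; ls
cat > h.py <<'E'
import numpy as np, cv2
from cell import manip
from scipy.spatial.transform import Rotation as R
def st():
    s=manip.observe()
    q=s['orientation']; r=R.from_quat([q[1],q[2],q[3],q[0]]).as_matrix()
    return s,np.array(s['eef_pos']),r
def snap(n,f):
    ci=manip.camera_info(n)
    p,d=manip.grab_frame(n)
    cv2.imwrite('pics/%s.png'%f,cv2.cvtColor(p,cv2.COLOR_RGB2BGR))
    np.savez('pics/%s.npz'%f,p=p,d=d,K=ci['camera_matrix'],T=ci['camera_from_world'])
    return p,d,ci
def cloud(f):
    z=np.load('pics/%s.npz'%f); K=np.array(z['K']);T=np.array(z['T']);d=z['d']
    v,u=np.mgrid[:d.shape[0],:d.shape[1]]
    c=np.stack([(u-K[0,2])/K[0,0]*d,(v-K[1,2])/K[1,1]*d,d],-1)
    return (c-T[:3,3])@T[:3,:3],z['p'],d
E
python3 - <<'E'
from h import *
s,p,r=st(); print(s['time_s'],p,r.round(3),s['contact_force'])
snap('scene','s0');snap('top','t0')
for n in('scene','top'):
  c=manip.camera_info(n);T=np.array(c['camera_from_world']);print(n,-T[:3,:3].T@T[:3,3],T[2,:3])
E
```

```text
pics
0.0 [ 0.13331544 -0.50737863  0.22604048] [[ 0.254 -0.     0.967]
 [-0.967  0.002  0.254]
 [-0.002 -1.     0.   ]] [0.32021175 0.80916598 0.03447319]
scene [-0.15040119  0.78093696  0.82726517] [ 0.52638581 -0.66487889 -0.52995664]
top [ 0.42097892 -0.10601079  1.40254366] [ 0.11280647  0.00844997 -0.99358105]
```

View pics/s0.png

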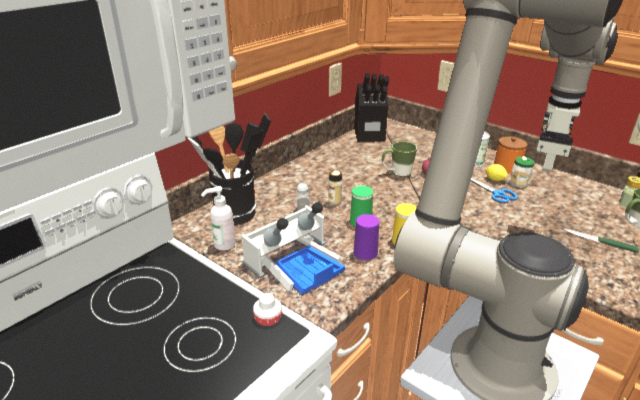

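View pics/t0.png

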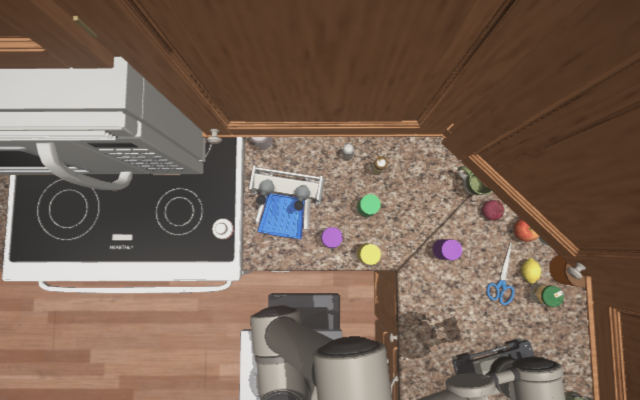

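Run:
```python
from h import *
c,p,d=cloud('t0')
for n,(u,v) in dict(green=(370,204),yellow=(370,254),purple=(332,237),timer=(222,228),jar=(381,163),shaker=(348,150),tray=(282,220),peglh=(265,200),pegrh=(297,206),railL=(252,175),railR=(320,185),bench=(340,200),cab=(320,120),edge=(340,262)).items():
  print(n,c[v,u].round(4))
im=p[140:290,210:410]
cv2.imwrite('pics/t0z.png',cv2.cvtColor(cv2.resize(im,None,fx=4,fy=4,interpolation=cv2.INTER_CUBIC),cv2.COLOR_RGB2BGR))
c,p,d=cloud('s0')
im=p[160:335,230:430]
cv2.imwrite('pics/s0z.png',cv2.cvtColor(cv2.resize(im,None,fx=3.4,fy=3.4,interpolation=cv2.INTER_CUBIC),cv2.COLOR_RGB2BGR))
```

```text
green [ 0.5394 -0.242   0.1066]
yellow [ 0.3916 -0.2396  0.1095]
purple [ 0.4415 -0.1281  0.1105]
timer [0.4701 0.2078 0.0678]
jar [ 0.6633 -0.2768  0.107 ]
shaker [ 0.7077 -0.1788  0.0875]
tray [0.4976 0.0301 0.0068]
peglh [0.5468 0.0646 0.1585]
pegrh [ 0.5285 -0.028   0.168 ]
railL [0.6302 0.1145 0.0916]
railR [ 0.5995 -0.0927  0.0878]
bench [ 0.5626 -0.1565 -0.0033]
cab [ 0.6543 -0.098   0.5987]
edge [ 0.3638 -0.1553 -0.0048]
```

View pics/t0z.png

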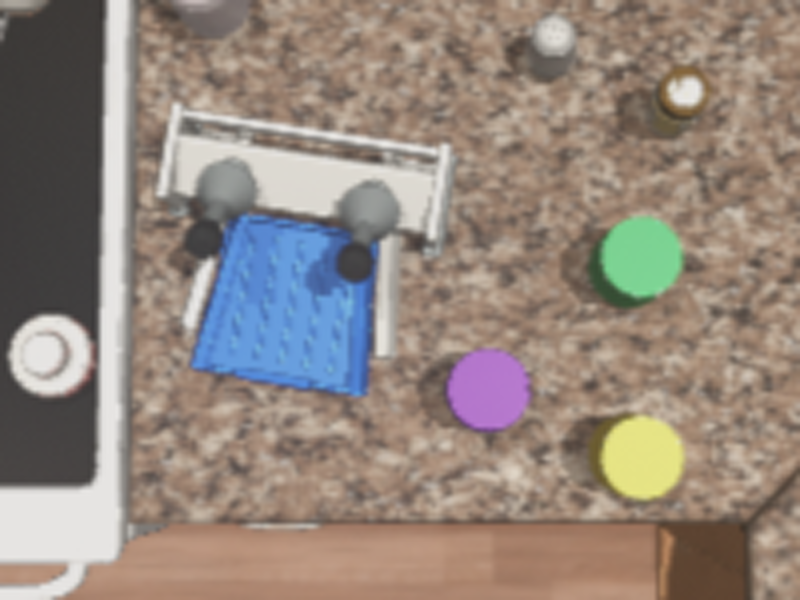

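View pics/s0z.png

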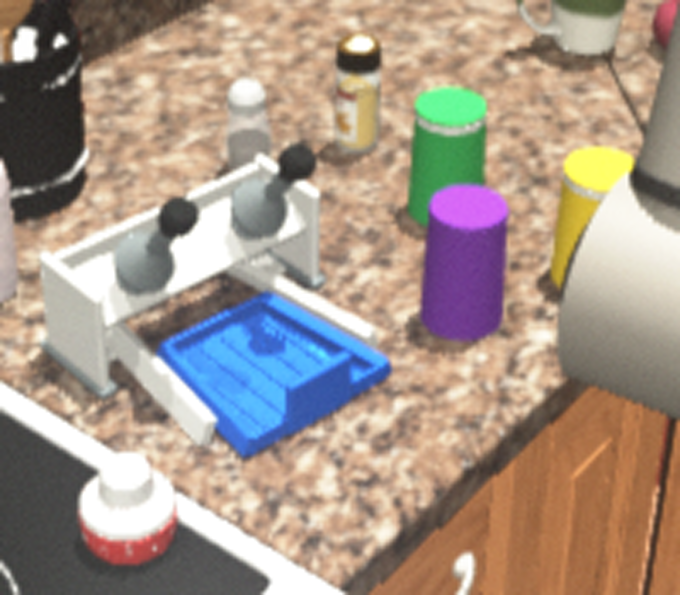

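```bash
cat >> h.py <<'E'
def axes(phi):
    return np.array([np.cos(phi),np.sin(phi),0]),np.array([-np.sin(phi),np.cos(phi),0])
def plan(tgt,phi=None):
    s,p,r=st(); ph=np.arctan2(r[1,0],r[0,0])
    d=np.array(tgt)-p; 
    print('t',s['time_s'],'tcp',p.round(4),'phi',round(np.degrees(ph),2),'F',np.round(s['contact_force'],1),'w',round(s['gripper_width'],4),'tilt',np.round(r[2,:],3))
    print('shift tool mm now',(1000*r.T@d).round(1))
    if phi is not None:
        dp=np.radians(phi)-ph; print('turn',round(-dp,3))
        a,b=axes(np.radians(phi)); print('after turn',(1000*np.array([a@d,-d[2],b@d])).round(1))
E
python3 - <<'E'
from h import *
s,p,r=st()
c=manip.camera_info('wrist');T=np.array(c['camera_from_world']);o=-T[:3,:3].T@T[:3,3]
print(c['camera_matrix']); print('cam in tool',r.T@(o-p),'fwd in tool',r.T@T[2,:3])
c,p,d=cloud('t0')
print('stove',c[245,200],c[245,236],c[225,248])
plan([0.36,-0.02,0.36],-53.4)
E
```

```text
[[310.0864795    0.         323.88631395]
 [  0.         310.0864795  199.14286017]
 [  0.           0.           1.        ]]
cam in tool [-0.00039627 -0.15836611  0.07707488] fwd in tool [ 0.00110606  0.95855184 -0.28491604]
stove [0.41835659 0.29128283 0.00617937] [0.418204   0.1761286  0.00662762] [ 0.48210366  0.14018663 -0.00049834]
t 0.1 tcp [ 0.1333 -0.5074  0.2261] phi -75.29 F [-0.5  0.4 -0.3] w 0.0923 tilt [-0.001 -1.     0.   ]
shift tool mm now [-414.1 -133.3  343.1]
turn -0.382
after turn [-256.2 -133.9  472.6]
```

```bash
python3 -m crank '[[0,-7,36,0],[0,-7,36,0],[0,-7,36,0],[0,-7,36,0],[0,-7,36,0],[-31,-3,20,0],[-31,-3,20,0],[-31,-3,20,0],[-31,-3,20,0],[-31,-3,20,0],[-31,-3,20,0],[-31,-3,20,0],[-31,-3,20,0],[-31,-3,20,0],[-31,-3,20,0],[-31,-3,20,0],[-31,-3,20,0],[-31,0,0,0],[-31,0,0,0]]' 1
python3 -m crank '[[0,0,0,0.1],[0,0,0,0.1],[0,0,0,0.1],[0,0,0,0.1],[0,0,0,0],[0,0,0,0]]'
python3 - <<'E'
from h import *
plan([0.43,0.02,0.30],-98.4)
snap('wrist','w1')
E
```

```text
time_s: 1.68
eef_pos: [0.4293, 0.0205, 0.2973]
orientation: [-0.56, 0.56, -0.432, 0.431]
contact_force: [-0.2, 0.0, 0.2]
gripper_width: 0.092
time_s: 2.18
eef_pos: [0.4292, 0.0187, 0.2975]
orientation: [0.464, -0.464, 0.534, -0.534]
contact_force: [-0.2, -0.1, 0.2]
gripper_width: 0.0918
t 2.1833 tcp [0.4292 0.0187 0.2975] phi -98.03 F [-0.2 -0.1  0.2] w 0.0918 tilt [ 0.    -1.    -0.001]
shift tool mm now [-1.4 -2.5  0.6]
turn 0.006
after turn [-1.4 -2.5  0.6]
```

View pics/w1.png

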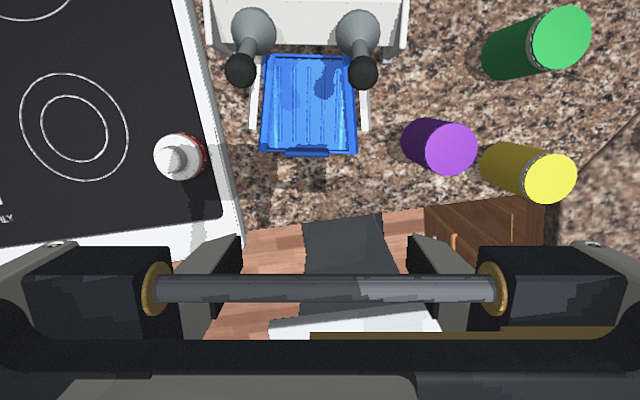

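```bash
cat > m.py <<'E'
from h import *
from scipy.optimize import least_squares
def heads(f,seeds):
    c,p,d=cloud(f); out=[]
    for (u,v,w) in seeds:
        P=c[v-w:v+w+1,u-w:u+w+1].reshape(-1,3); C=p[v-w:v+w+1,u-w:u+w+1].reshape(-1,3)
        m=(C.max(1)<75)&(P[:,2]>0.13)&(P[:,2]<0.2); P=P[m]
        T=np.load('pics/%s.npz'%f)['T'];o=-T[:3,:3].T@T[:3,3]
        z0=P.mean(0); x0=z0+(z0-o)/np.linalg.norm(z0-o)*0.01
        r=least_squares(lambda x:np.linalg.norm(P-x,axis=1)-.014,x0,loss='soft_l1',f_scale=.002)
        print(f,m.sum(),r.x.round(4),'rms',np.sqrt(np.mean(r.fun**2)).round(4)); out.append(r.x)
    a,b=out; v=a-b; print('  spacing',np.linalg.norm(v).round(4),'yaw',np.degrees(np.arctan2(-v[0],v[1])).round(2))
    return out
if __name__=='__main__':
    heads('w1',[(240,70,22),(363,71,22)])
    heads('s0',[(282,224,8),(317,208,8)])
    heads('t0',[(261,200,7),(298,206,7)])
    for f in ('w1','t0','s0'):
        c,p,d=cloud(f); q=p.astype(int)
        m=(q[...,2]>q[...,0]+60)&(q[...,2]>q[...,1]+30)&(np.abs(c[...,0]-.5)<.15)&(np.abs(c[...,1]-.03)<.15)&(c[...,2]<.06)
        P=c[m]; t=P[P[:,2]>0.036]; print(f,m.sum(),'lip n',len(t),t.mean(0).round(4),t.min(0).round(4),t.max(0).round(4))
        rect=cv2.minAreaRect((P[:,:2]*1000).astype(np.float32)); print('  rect',rect)
        if len(t)>10: print('  liprect',cv2.minAreaRect((t[:,:2]*1000).astype(np.float32)))
E
python3 m.py
```

```text
w1 900 [0.5469 0.0783 0.1548] rms 0.0014
w1 832 [ 0.5297 -0.0301  0.155 ] rms 0.0012
  spacing 0.1097 yaw -9.01
s0 71 [0.5465 0.0771 0.1533] rms 0.002
s0 72 [ 0.5304 -0.0315  0.1542] rms 0.0019
  spacing 0.1098 yaw -8.44
t0 60 [0.5491 0.0779 0.1554] rms 0.0018
t0 53 [ 0.5321 -0.0298  0.1548] rms 0.0024
  spacing 0.109 yaw -8.96
w1 9098 lip n 262 [0.4504 0.0401 0.0452] [0.4429 0.0106 0.0361] [0.4575 0.0685 0.0491]
  rect ((511.16552734375, 28.529132843017578), (142.08108520507812, 131.8409881591797), 80.31314849853516)
  liprect ((449.7806091308594, 39.557777404785156), (58.2728385925293, 6.983572483062744), 80.48365020751953)
t0 1500 lip n 48 [0.452  0.0384 0.046 ] [0.4458 0.0103 0.0407] [0.4584 0.0664 0.0531]
  rect ((511.5395812988281, 27.348220825195312), (137.4941864013672, 129.21949768066406), 80.05986022949219)
  liprect ((451.7978515625, 38.38296890258789), (57.36465835571289, 7.622283458709717), 80.53846740722656)
s0 1859 lip n 99 [0.4479 0.0401 0.0426] [0.4403 0.0092 0.036 ] [0.4569 0.0678 0.0479]
  rect ((517.5546264648438, 20.505088806152344), (158.77867126464844, 153.4015655517578), 80.9249496459961)
  liprect ((449.7900390625, 38.02147674560547), (59.230506896972656, 11.968241691589355), 80.19353485107422)
```

```bash
python3 -m crank '[[0,0,0,-0.11],[0,0,0,-0.11],[0,0,0,-0.11],[0,0,0,-0.11],[0,0,0,-0.11],[0,0,0,-0.11],[0,0,0,-0.11],[0,0,0,0],[0,0,0,0]]' 1
python3 - <<'E'
from h import *
plan([0.383,0.0893,0.025],-53.8)
E
```

```text
time_s: 2.98
eef_pos: [0.4293, 0.0186, 0.2976]
orientation: [-0.629, 0.63, -0.322, 0.322]
contact_force: [-0.7, -0.7, -0.3]
gripper_width: 0.0919
t 2.9833 tcp [0.4293 0.0186 0.2976] phi -54.2 F [-0.7 -0.7 -0.3] w 0.0919 tilt [-0. -1. -0.]
shift tool mm now [-84.4 272.6   3.9]
turn -0.007
after turn [-84.4 272.6   4.4]
```

```bash
python3 -m crank '[[-28,0,1.3,-0.007],[-28,0,1.3,0],[-28,0,1.3,0],[0,30,0,0],[0,30,0,0],[0,30,0,0],[0,30,0,0],[0,30,0,0],[0,30,0,0],[0,30,0,0],[0,30,0,0],[0,0,0,0],[0,0,0,0]]' 1
python3 - <<'E'
from h import *
plan([0.383,0.0893,0.025],-53.8)
snap('scene','s1')
c,p,d=cloud('s1')
im=p[130:335,200:440]
cv2.imwrite('pics/s1z.png',cv2.cvtColor(cv2.resize(im,None,fx=2.9,fy=2.9,interpolation=cv2.INTER_CUBIC),cv2.COLOR_RGB2BGR))
E
```

```text
time_s: 4.07
eef_pos: [0.3821, 0.0887, 0.0572]
orientation: [-0.63, 0.631, -0.321, 0.319]
contact_force: [0.5, -0.4, 0.7]
gripper_width: 0.0919
t 4.0667 tcp [0.3821 0.0887 0.0572] phi -53.78 F [ 0.5 -0.4  0.7] w 0.0919 tilt [-0.002 -1.    -0.003]
shift tool mm now [ 0.1 32.2  1.2]
turn 0.0
after turn [-0.  32.2  1.1]
```

View pics/s1z.png

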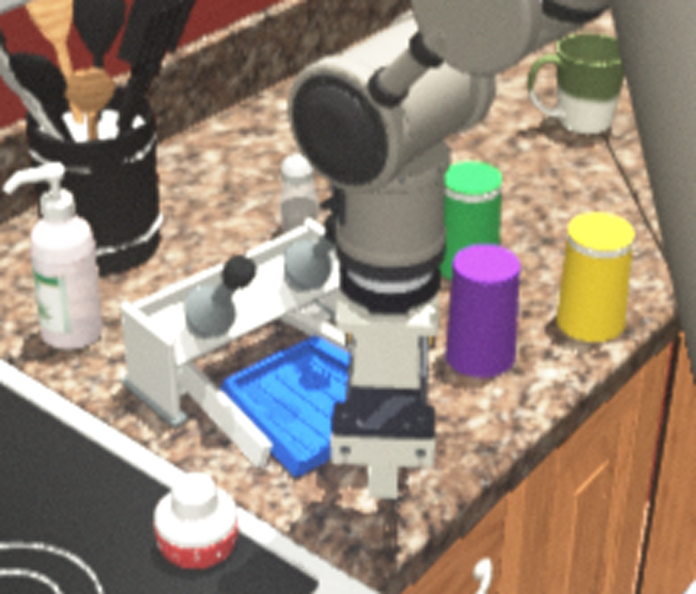

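```bash
python3 -m crank '[[0,16,0,0],[0,16,0,0],[0,0,0,0],[2.8,0,2.8,0],[2.8,0,2.8,0],[2.8,0,2.8,0],[0,0,0,0]]'
python3 -m crank '[[1.4,0,1.4,0],[1.4,0,1.4,0],[1.4,0,1.4,0],[0,0,0,0]]'
python3 -m crank '[[2.8,0,2.8,0],[2.8,0,2.8,0],[2.8,0,2.8,0],[0,0,0,0]]'
python3 - <<'E'
from h import *
plan([0.383,0.0893,0.025],-53.8)
snap('wrist','w2')
E
```

```text
time_s: 4.7
eef_pos: [0.3968, 0.0868, 0.0269]
orientation: [0.631, -0.63, 0.318, -0.321]
contact_force: [0.2, 0.7, -0.5]
gripper_width: 0.0917
time_s: 5.03
eef_pos: [0.4006, 0.086, 0.0257]
orientation: [-0.631, 0.631, -0.319, 0.319]
contact_force: [0.5, -0.5, 0.8]
gripper_width: 0.0918
time_s: 5.37
eef_pos: [0.4135, 0.0841, 0.0257]
orientation: [0.631, -0.631, 0.319, -0.32]
contact_force: [-0.9, -0.2, 0.5]
gripper_width: 0.0917
t 5.3667 tcp [0.4135 0.0841 0.0257] phi -53.69 F [-0.9 -0.2  0.5] w 0.0917 tilt [ 0.001 -1.     0.001]
shift tool mm now [-22.2   0.7 -21.5]
turn 0.002
after turn [-22.2   0.7 -21.5]
```

View pics/w2.png

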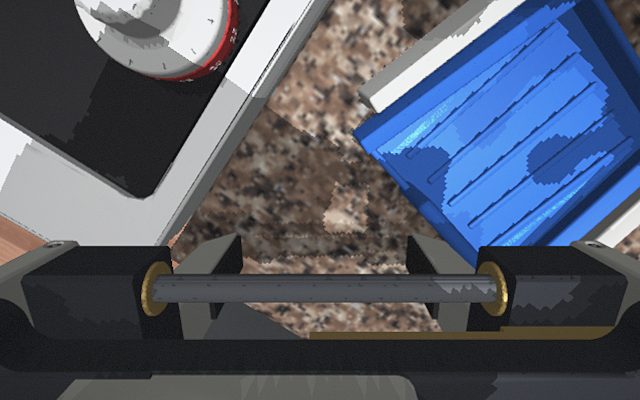

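```bash
cat > look.py <<'E'
from h import *
import sys
f=sys.argv[1]; b=[int(x) for x in sys.argv[2].split(',')] if len(sys.argv)>2 else [200,130,440,335]
snap('scene',f); c,p,d=cloud(f)
im=p[b[1]:b[3],b[0]:b[2]]; k=min(800/im.shape[1],600/im.shape[0])*.97
cv2.imwrite('pics/%sz.png'%f,cv2.cvtColor(cv2.resize(im,None,fx=k,fy=k,interpolation=cv2.INTER_CUBIC),cv2.COLOR_RGB2BGR))
E
python3 look.py s2 230,170,390,300
```

```text
(no output)
```

View pics/s2z.png

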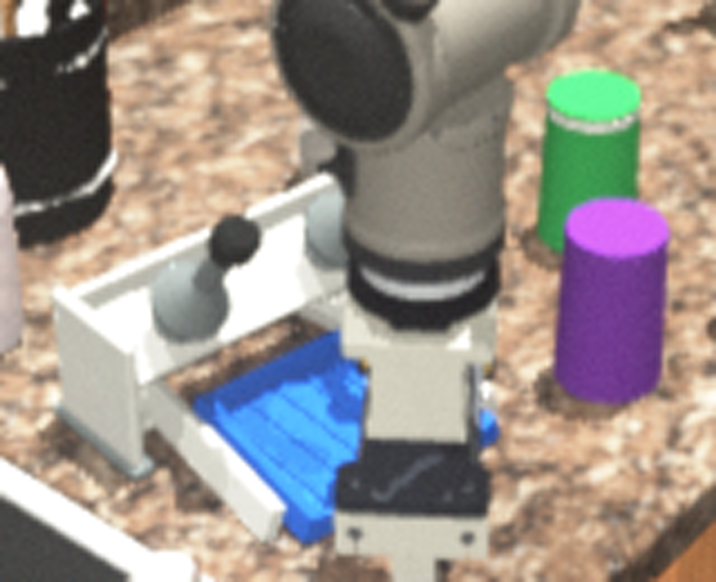

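```bash
python3 -m crank '[[2.8,0,2.7,0],[2.8,0,2.7,0],[2.8,0,2.7,0],[2.8,0,2.7,0],[2.8,0,2.7,0],[0,0,0,0]]'
python3 -m crank '[[2.1,0,2,0],[2.1,0,2,0],[2.1,0,2,0],[2.1,0,2,0],[0,0,0,0]]'
python3 - <<'E'
from h import *
plan([0.383,0.0893,0.025],-53.8)
snap('wrist','w3')
E
```

```text
time_s: 5.97
eef_pos: [0.4327, 0.0808, 0.0257]
orientation: [0.631, -0.631, 0.319, -0.32]
contact_force: [-0.1, 0.3, -0.2]
gripper_width: 0.0914
time_s: 6.38
eef_pos: [0.4437, 0.0788, 0.0258]
orientation: [0.631, -0.631, 0.319, -0.32]
contact_force: [-0.1, 0.4, -0.7]
gripper_width: 0.0919
t 6.3833 tcp [0.4437 0.0788 0.0258] phi -53.69 F [-0.1  0.4 -0.7] w 0.0919 tilt [ 0.001 -1.     0.001]
shift tool mm now [-44.4   0.7 -42.7]
turn 0.002
after turn [-44.3   0.8 -42.8]
```

View pics/w3.png

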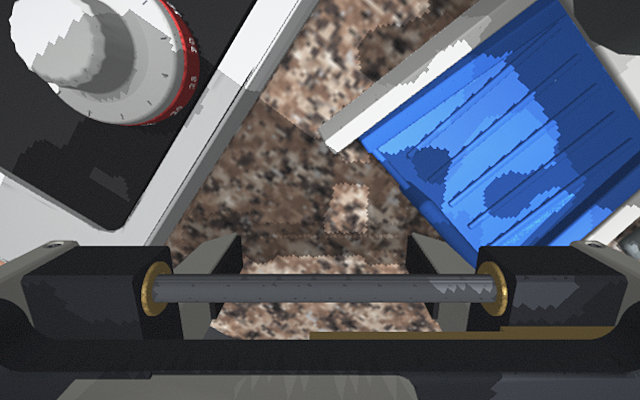

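```bash
python3 -m crank '[[1.4,0,1.4,0],[1.4,0,1.4,0],[1.4,0,1.4,0],[1.4,0,1.4,0],[1.4,0,1.4,0],[0,0,0,0]]'
python3 -m crank '[[1.4,0,1.4,0],[1.4,0,1.4,0],[0,0,0,0]]'
python3 -m crank '[[0.7,0,0.7,0],[0.7,0,0.7,0],[0.7,0,0.7,0],[0,0,0,0]]'
python3 -m crank '[[0.7,0,0.7,0],[0.7,0,0.7,0],[0,0,0,0]]'
```

```text
time_s: 6.93
eef_pos: [0.4532, 0.0774, 0.0257]
orientation: [0.631, -0.631, 0.319, -0.319]
contact_force: [-0.4, 0.2, 0.0]
gripper_width: 0.092
time_s: 7.18
eef_pos: [0.457, 0.0767, 0.0257]
orientation: [-0.631, 0.631, -0.319, 0.319]
contact_force: [-2.4, 0.2, 0.8]
gripper_width: 0.0918
time_s: 7.52
eef_pos: [0.4596, 0.0762, 0.0257]
orientation: [-0.631, 0.631, -0.319, 0.319]
contact_force: [-2.3, -1.0, 0.6]
gripper_width: 0.0916
time_s: 7.77
eef_pos: [0.4604, 0.076, 0.0255]
orientation: [-0.63, 0.631, -0.32, 0.319]
contact_force: [-5.6, -1.0, 3.3]
gripper_width: 0.0922
```

```bash
python3 -m crank '[[0.7,0,0.7,0],[0.7,0,0.7,0],[0,0,0,0]]'
python3 -m crank '[[0.7,0,0.7,0],[0.7,0,0.7,0],[0,0,0,0]]'
python3 -m crank '[[0.7,0,0.7,0],[0.7,0,0.7,0],[0,0,0,0]]'
```

```text
time_s: 8.02
eef_pos: [0.4616, 0.0757, 0.0255]
orientation: [-0.63, 0.632, -0.321, 0.318]
contact_force: [-7.1, -1.1, 5.8]
gripper_width: 0.0919
time_s: 8.27
eef_pos: [0.4629, 0.0754, 0.0255]
orientation: [-0.63, 0.632, -0.321, 0.318]
contact_force: [-10.6, -2.7, 6.5]
gripper_width: 0.0917
time_s: 8.52
eef_pos: [0.4642, 0.0751, 0.0255]
orientation: [-0.63, 0.632, -0.322, 0.317]
contact_force: [-12.4, -1.9, 8.5]
gripper_width: 0.0916
```

```bash
python3 -m crank '[[0.7,0,0.7,0],[0.7,0,0.7,0],[0,0,0,0],[0,0,0,0]]'; python3 look.py s3 230,170,390,300
python3 - <<'E'
from h import *
snap('top','t3')
c,p,d=cloud('t3');q=p.astype(int)
m=(q[...,2]>q[...,0]+60)&(q[...,2]>q[...,1]+30)&(np.abs(c[...,0]-.5)<.15)&(np.abs(c[...,1]-.03)<.15)&(c[...,2]<.06)
print(m.sum())
im=p[140:290,210:410]
cv2.imwrite('pics/t3z.png',cv2.cvtColor(cv2.resize(im,None,fx=3,fy=3),cv2.COLOR_RGB2BGR))
E
```

```text
time_s: 8.85
eef_pos: [0.4654, 0.0747, 0.0254]
orientation: [-0.629, 0.632, -0.322, 0.317]
contact_force: [-14.8, -2.8, 11.6]
gripper_width: 0.0916
450
```

View pics/s3z.png

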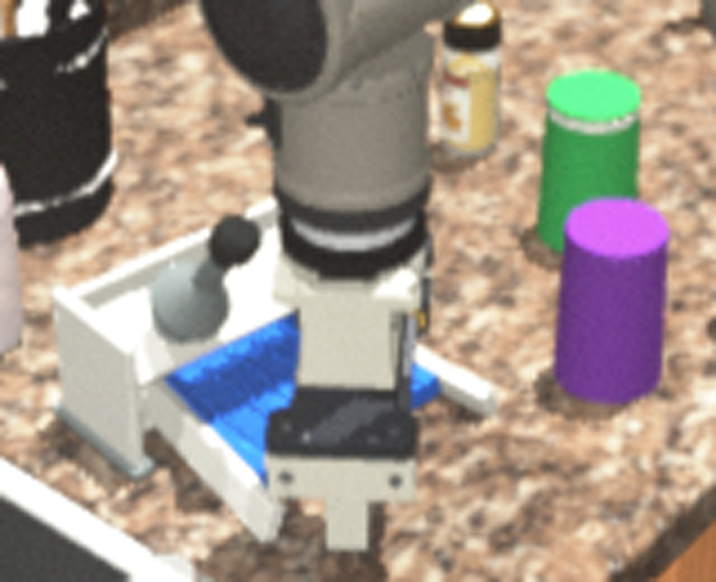

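```bash
python3 -m crank '[[-3,0,-3,0],[-5,0,-5,0],[-10,0,-10,0],[-10,0,-10,0],[0,-20,0,0],[0,-30,0,0],[0,-30,0,0],[0,-30,0,0],[0,-30,0,0],[0,-30,0,0],[0,-30,0,0],[0,-30,0,0],[0,-30,0,0],[0,0,0,0]]'
python3 -m crank '[[0,0,0,0.11],[0,0,0,0.11],[0,0,0,0.11],[0,0,0,0.11],[0,0,0,0.11],[0,0,0,0.11],[0,0,0,0.12],[0,0,0,0],[0,0,0,0]]' 1
python3 - <<'E'
from m import *
plan([0.43,0.02,0.30],-98.8)
snap('wrist','w4')
E
```

```text
time_s: 10.12
eef_pos: [0.4331, 0.0812, 0.2916]
orientation: [0.633, -0.629, 0.315, -0.323]
contact_force: [-0.3, 0.9, 0.0]
gripper_width: 0.0919
time_s: 10.87
eef_pos: [0.4304, 0.081, 0.2856]
orientation: [-0.463, 0.463, -0.534, 0.534]
contact_force: [-0.7, 0.6, 0.5]
gripper_width: 0.0918
t 10.8667 tcp [0.4304 0.081  0.2856] phi -98.16 F [-0.7  0.6  0.5] w 0.0918 tilt [-0.    -1.     0.001]
shift tool mm now [ 60.4 -14.4   8.3]
turn 0.011
after turn [ 60.3 -14.4   9. ]
```

View pics/w4.png

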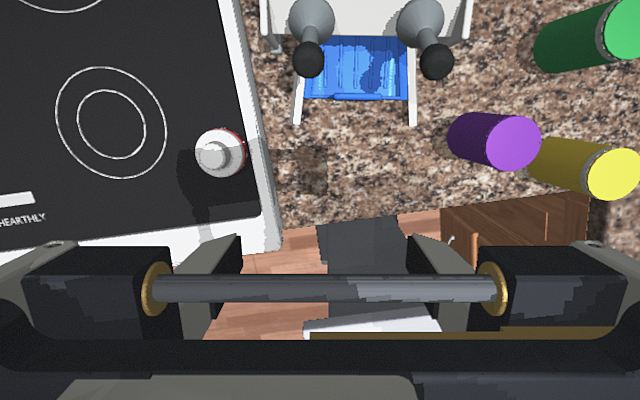

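Run:
```python
from m import *
a,b=heads('w4',[(308,60,22),(436,61,22)])
snap('top','t4')
heads('t4',[(261,200,7),(298,206,7)])
yaw=np.radians(-8.85); ex=np.array([np.cos(yaw),np.sin(yaw)]);ey=np.array([-ex[1],ex[0]])
for f in('w4','t4','w1'):
    c,p,d=cloud(f);q=p.astype(int)
    m=(q[...,2]>q[...,0]+60)&(q[...,2]>q[...,1]+30)&(np.abs(c[...,0]-.5)<.15)&(np.abs(c[...,1]-.03)<.15)&(c[...,2]<.06)
    P=c[m];t=P[P[:,2]>0.036];O=np.array([.5964,.0148])
    L=(t[:,:2]-O); print(f,len(t),'x',np.percentile(L@ex,[2,50,98]).round(4),'y',np.percentile(L@ey,[2,50,98]).round(4),'z',np.percentile(t[:,2],[50,98]).round(4), np.degrees(np.arctan2(*[1,1])) and cv2.minAreaRect((t[:,:2]*1000).astype(np.float32))[1:])
```

```text
w4 949 [0.547  0.0785 0.155 ] rms 0.0011
w4 1031 [ 0.5299 -0.0299  0.1549] rms 0.0021
  spacing 0.1097 yaw -8.99
t4 60 [0.5487 0.0789 0.1551] rms 0.0019
t4 56 [ 0.5316 -0.0309  0.1551] rms 0.0018
  spacing 0.1111 yaw -8.86
w4 322 x [-0.0874 -0.0838 -0.045 ] y [-0.0274  0.0018  0.0287] z [0.046  0.0522] ((59.09334182739258, 67.73832702636719), 81.99807739257812)
t4 47 x [-0.0852 -0.0817 -0.0777] y [-0.0269  0.001   0.0276] z [0.045  0.0516] ((57.27180862426758, 7.823061466217041), 80.09184265136719)
w1 262 x [-0.1517 -0.1479 -0.1452] y [-0.0258  0.0032  0.0296] z [0.0458 0.0478] ((58.2728385925293, 6.983572483062744), 80.48365020751953)
```

Run:
```python
from m import *
yaw=np.radians(-8.9); ex=np.array([np.cos(yaw),np.sin(yaw)]);ey=np.array([-ex[1],ex[0]]);O=np.array([.5964,.0148])
for f in('w4','w1','t4'):
    c,p,d=cloud(f);q=p.astype(int)
    m=(q.min(-1)>130)&(q.max(-1)-q.min(-1)<25)&(np.abs(c[...,2]-.02)<.006)
    L=(c[m][:,:2]-O);x=L@ex;y=L@ey
    k=(np.abs(y)<.13)&(x>-.16)&(x<-.06)
    for s in(-1,1):
        j=k&(y*s>0); print(f,s,j.sum(),np.percentile(x[j],[0,2,5,10]).round(4), np.median(y[j]).round(4)) if j.sum() else 0
# cups
    for n,mm in dict(y=(q[...,0]>180)&(q[...,1]>180)&(q[...,2]<150),g=(q[...,1]>q[...,0]+50)&(q[...,1]>q[...,2]+30)).items():
        j=mm&(np.abs(c[...,2]-.105)<.008)&(c[...,0]<.65)&(c[...,0]>.3)&(np.abs(c[...,1]+.24)<.1)
        P=c[j]
        if len(P)>20:
            cc,r=cv2.minEnclosingCircle((P[:,:2]*1000).astype(np.float32)); print(f,n,len(P),P.mean(0).round(4),np.round(cc,1),round(r,1))
```

```text
w4 -1 385 [-0.1198 -0.1186 -0.1171 -0.1133] -0.0736
w4 1 388 [-0.1193 -0.1179 -0.1163 -0.1128] 0.0745
w4 y 2126 [ 0.3902 -0.2394  0.1057] [ 389.4 -239.9] 30.7
w4 g 1825 [ 0.5367 -0.2309  0.1058] [ 536.8 -237.5] 29.2
w1 -1 332 [-0.1198 -0.1184 -0.117  -0.1143] -0.0748
w1 1 353 [-0.1195 -0.1181 -0.1167 -0.1137] 0.0741
w1 y 2002 [ 0.3903 -0.24    0.1057] [ 389.6 -240.3] 30.3
w1 g 2932 [ 0.5392 -0.2414  0.1057] [ 538.4 -241.9] 30.3
t4 -1 62 [-0.1179 -0.1173 -0.1163 -0.1118] -0.0756
t4 1 48 [-0.1121 -0.1091 -0.1061 -0.1029] 0.0745
t4 y 318 [ 0.3917 -0.2405  0.1049] [ 391.7 -240.6] 29.7
t4 g 308 [ 0.5402 -0.2415  0.1052] [ 540.6 -240.9] 29.9
```

```bash
cat > kin.py <<'E'
import numpy as np
# peg outline, (r,s)
a=np.linspace(-np.pi/2,np.pi/2*1,40)
out=[(24,s) for s in np.linspace(22,28,8)]+[(24-16*(s-28)/24,s) for s in np.linspace(28,52,30)]+[(8,s) for s in np.linspace(52,90,40)]
out+=[(14*np.cos(t),101+14*np.sin(t)) for t in a if 1]
out=np.array(out); out=np.vstack([out,out*[-1,1]])
A=np.radians(35); u=np.array([-np.sin(A),np.cos(A)]); n=np.array([np.cos(A),np.sin(A)])
P=out[:,:1]*n+out[:,1:]*u+[0,70]
rin=lambda t:30-3*t/105
def clear(G,th,g=80):
    # th tilt of cup; returns min clearance mm
    ax=np.array([-np.sin(th),np.cos(th)]); pr=np.array([np.cos(th),np.sin(th)])
    d=P-G; t=d@ax+g; r=np.abs(d@pr)
    w=t>0
    if not w.any(): return 99
    return min((rin(t[w])-r[w]).min(),(100-t[w]).min())
def rng(G,g=80):
    ok=[x for x in np.arange(-10,56) if clear(np.array(G),np.radians(x),g)>0]
    return (min(ok),max(ok)) if ok else None
if __name__=='__main__':
    for g in (80,):
      for z in range(250,140,-8):
        print(z,{x:rng((x,z),g) for x in range(-70,-25,5)})
E
python3 kin.py
```

```text
250 {-70: (np.int64(-9), np.int64(23)), -65: (np.int64(-10), np.int64(20)), -60: (np.int64(-10), np.int64(17)), -55: (np.int64(-10), np.int64(14)), -50: (np.int64(-10), np.int64(11)), -45: (np.int64(-10), np.int64(9)), -40: (np.int64(-10), np.int64(7)), -35: (np.int64(-10), np.int64(6)), -30: (np.int64(-10), np.int64(5))}
242 {-70: (np.int64(-4), np.int64(19)), -65: (np.int64(-7), np.int64(16)), -60: (np.int64(-10), np.int64(13)), -55: (np.int64(-10), np.int64(9)), -50: (np.int64(-10), np.int64(6)), -45: (np.int64(-10), np.int64(3)), -40: (np.int64(-10), np.int64(1)), -35: (np.int64(-10), np.int64(-2)), -30: (np.int64(-10), np.int64(-4))}
234 {-70: (np.int64(-2), np.int64(19)), -65: (np.int64(-6), np.int64(16)), -60: (np.int64(-9), np.int64(12)), -55: (np.int64(-10), np.int64(9)), -50: (np.int64(-10), np.int64(5)), -45: (np.int64(-10), np.int64(2)), -40: (np.int64(-10), np.int64(-2)), -35: (np.int64(-10), np.int64(-5)), -30: (np.int64(-10), np.int64(-8))}
226 {-70: (np.int64(-2), np.int64(21)), -65: (np.int64(-5), np.int64(17)), -60: (np.int64(-7), np.int64(14)), -55: (np.int64(-10),
[... 1938 characters left out ...]
64(23)), -45: None, -40: None, -35: None, -30: None}
162 {-70: (np.int64(32), np.int64(44)), -65: (np.int64(30), np.int64(40)), -60: (np.int64(29), np.int64(37)), -55: (np.int64(26), np.int64(33)), -50: (np.int64(23), np.int64(30)), -45: None, -40: None, -35: None, -30: None}
154 {-70: (np.int64(37), np.int64(45)), -65: (np.int64(35), np.int64(42)), -60: (np.int64(32), np.int64(39)), -55: (np.int64(29), np.int64(37)), -50: (np.int64(25), np.int64(33)), -45: (np.int64(22), np.int64(30)), -40: None, -35: None, -30: None}
146 {-70: (np.int64(41), np.int64(49)), -65: (np.int64(39), np.int64(46)), -60: (np.int64(35), np.int64(43)), -55: None, -50: None, -45: None, -40: None, -35: None, -30: None}
```

Run:
```python
from h import *
plan([0.3905,-0.240,0.20],-98.9)
```

```text
t 10.9667 tcp [0.4302 0.081  0.2856] phi -98.18 F [ 0.5 -0.1  0.3] w 0.0916 tilt [-0. -1.  0.]
shift tool mm now [323.4  85.6   6.3]
turn 0.013
after turn [323.3  85.6  10.4]
```

```bash
python3 -m crank '[[32.3,0,1,0.013],[32.3,0,1,0],[32.3,0,1,0],[32.3,0,1,0],[32.3,0,1,0],[32.3,0,1,0],[32.3,14,1,0],[32.3,24,1,0],[32.3,24,1,0],[32.3,24,1,0],[0,0,0,0],[0,0,0,0]]' 1
python3 - <<'E'
from h import *
plan([0.3905,-0.240,0.061],-98.9)
snap('wrist','w5')
E
```

```text
time_s: 11.97
eef_pos: [0.3884, -0.2405, 0.1983]
orientation: [0.458, -0.458, 0.54, -0.537]
contact_force: [0.7, 0.1, 0.5]
gripper_width: 0.0919
t 11.9667 tcp [ 0.3884 -0.2405  0.1983] phi -99.19 F [0.7 0.1 0.5] w 0.0919 tilt [-0.002 -1.    -0.003]
shift tool mm now [ -0.6 137.3   2.4]
turn -0.005
after turn [ -0.8 137.3   2. ]
```

View pics/w5.png

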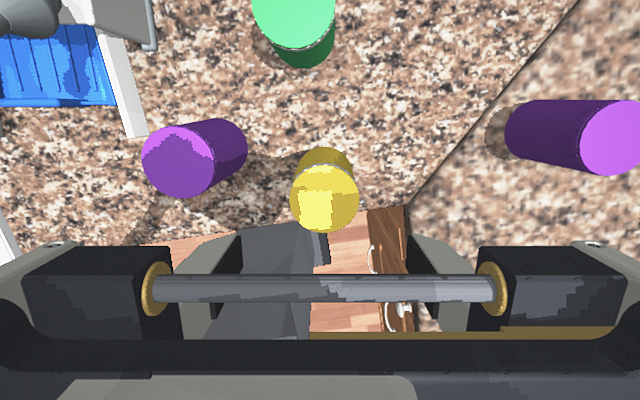

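```bash
python3 -m crank '[[0,25,2,0],[0,30,0,0],[0,30,0,0],[0,30,0,0],[0,15,0,0],[0,7,0,0],[0,0,0,0],[0,0,0,0]]' 1
python3 -m crank '[[0,0,0,0],[0,0,0,0],[0,0,0,0],[0,0,0,0],[0,0,0,0],[0,0,0,0]]' 0.3 8
python3 -m crank '[[0,-6,0,0],[0,-10,0,0],[0,-20,0,0],[0,0,0,0]]'
python3 - <<'E'
from h import *
plan([0.5475,0.078,0.255],-98.9)
E
python3 look.py s5 200,100,480,320
```

```text
time_s: 12.68
eef_pos: [0.3922, -0.2399, 0.0639]
orientation: [-0.459, 0.459, -0.537, 0.539]
contact_force: [0.3, -0.0, 0.7]
gripper_width: 0.0918
time_s: 13.18
eef_pos: [0.3915, -0.2403, 0.0632]
orientation: [-0.459, 0.459, -0.538, 0.539]
contact_force: [-0.4, -0.0, 4.0]
gripper_width: 0.0648
time_s: 13.52
eef_pos: [0.3924, -0.241, 0.1013]
orientation: [-0.459, 0.458, -0.537, 0.54]
contact_force: [0.4, -0.4, -0.8]
gripper_width: 0.0644
t 13.5167 tcp [ 0.3924 -0.241   0.1013] phi -99.13 F [ 0.4 -0.4 -0.8] w 0.0644 tilt [ 0.002 -1.     0.004]
shift tool mm now [-339.2 -154.1  103.1]
turn -0.004
after turn [-339.1 -153.7  103.8]
```

View pics/s5z.png

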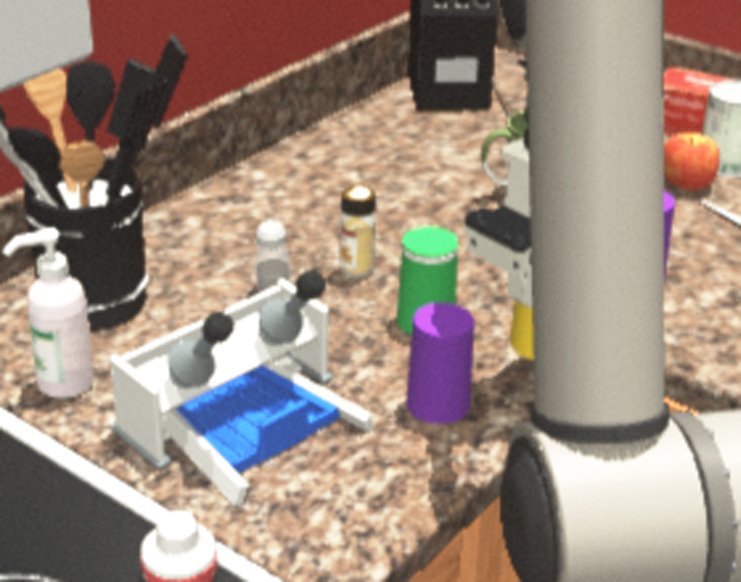

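```bash
python3 -m crank '[[0,-25,0,0],[0,-32,0,0],[0,-32,0,0],[0,-32,0,0],[0,-25,0,0],[0,-8,0,0],[-15,0,5,0],[-30,0,9,-0.004],[-30,0,9,0],[-30,0,9,0],[-30,0,9,0],[-30,0,9,0],[-30,0,9,0],[-30,0,9,0],[-30,0,9,0],[-30,0,9,0],[-30,0,9,0],[-15,0,6,0],[0,0,0,0],[0,0,0,0]]'
python3 - <<'E'
from h import *
plan([0.5475,0.078,0.255],-98.9)
snap('wrist','w6')
E
python3 look.py s6 200,100,480,320
```

```text
time_s: 15.23
eef_pos: [0.5416, 0.0709, 0.2505]
orientation: [0.459, -0.461, 0.538, -0.536]
contact_force: [-0.3, 0.2, -1.5]
gripper_width: 0.0648
t 15.2333 tcp [0.5416 0.0709 0.2505] phi -98.79 F [-0.3  0.2 -1.5] w 0.0648 tilt [ 0.001 -1.    -0.003]
shift tool mm now [-7.9 -4.6  4.7]
turn 0.002
after turn [-7.9 -4.5  4.7]
```

View pics/s6z.png

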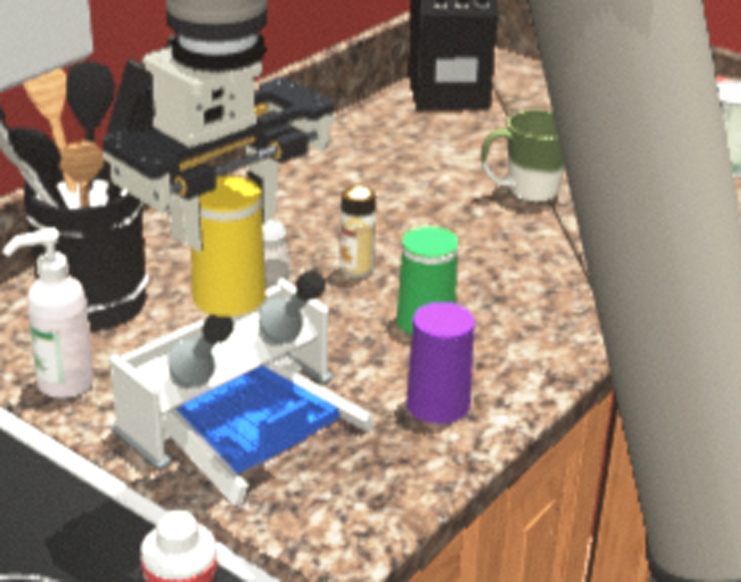

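View pics/w6.png

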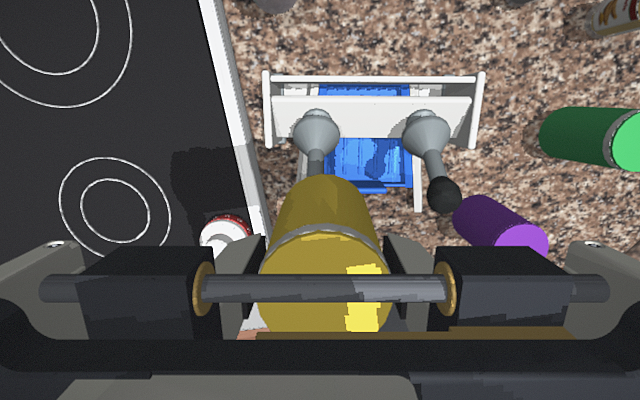

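```bash
python3 -m crank '[[-8,0,4.7,0],[0,0,0,0],[0,0,0,0]]'
python3 - <<'E'
from h import *
plan([0.5475,0.078,0.195],-98.9)
E
```

```text
time_s: 15.58
eef_pos: [0.5482, 0.0772, 0.2527]
orientation: [-0.46, 0.46, -0.537, 0.537]
contact_force: [0.3, 1.1, -1.7]
gripper_width: 0.0653
t 15.5833 tcp [0.5482 0.0772 0.2527] phi -98.93 F [ 0.3  1.1 -1.7] w 0.0653 tilt [ 0. -1.  0.]
shift tool mm now [-0.7 57.7 -0.8]
turn -0.001
after turn [-0.7 57.7 -0.8]
```

```bash
python3 -m crank '[[-0.7,8,-0.8,0],[0,10,0,0],[0,10,0,0],[0,10,0,0],[0,10,0,0],[0,6,0,0],[0,4,0,0],[0,0,0,0],[0,0,0,0]]'
python3 look.py s7 220,100,400,300
```

```text
time_s: 16.33
eef_pos: [0.5475, 0.0784, 0.1947]
orientation: [-0.46, 0.46, -0.537, 0.537]
contact_force: [-0.2, 0.2, -1.2]
gripper_width: 0.0646
```

View pics/s7z.png

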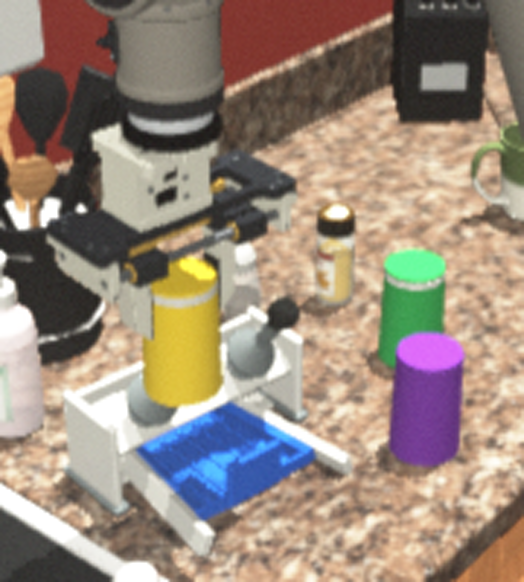

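```bash
python3 -m crank '[[0,2,0,0],[0,2,0,0],[0,2,0,0],[0,2,0,0],[0,0,0,0]]' - 6
python3 -m crank '[[0,2,0,0],[0,2,0,0],[0,2,0,0],[0,2,0,0],[0,0,0,0]]'
python3 -m crank '[[0,2,0,0],[0,2,0,0],[0,2,0,0],[0,0,0,0]]'
python3 look.py s8 220,100,400,300
```

```text
time_s: 16.8
eef_pos: [0.5472, 0.0784, 0.1863]
orientation: [0.46, -0.46, 0.537, -0.537]
contact_force: [1.1, -0.2, -1.3]
gripper_width: 0.0652
time_s: 17.22
eef_pos: [0.5472, 0.0783, 0.1782]
orientation: [0.46, -0.46, 0.537, -0.537]
contact_force: [0.8, -0.2, -0.5]
gripper_width: 0.0648
time_s: 17.55
eef_pos: [0.5465, 0.0782, 0.1729]
orientation: [0.459, -0.46, 0.538, -0.537]
contact_force: [-3.1, -1.0, 5.3]
gripper_width: 0.0645
```

View pics/s8z.png

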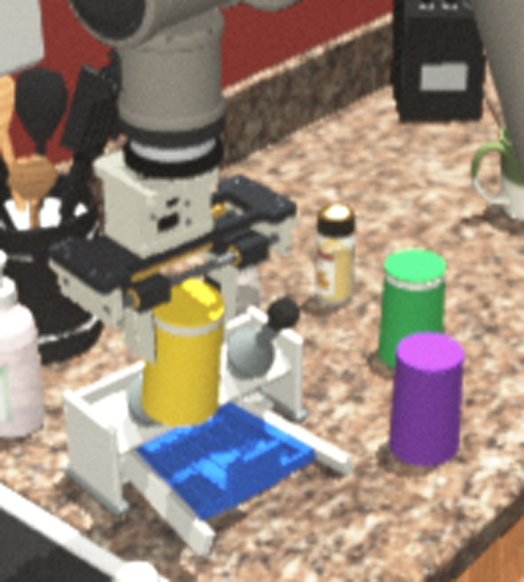

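```bash
python3 -m crank '[[0,2,0,0],[0,2,0,0],[0,0,0,0]]' - 4
python3 -m crank '[[0,2,0,0],[0,2,0,0],[0,0,0,0]]'
python3 look.py s9 220,100,400,300
```

```text
time_s: 17.85
eef_pos: [0.5471, 0.0784, 0.1683]
orientation: [0.46, -0.46, 0.537, -0.537]
contact_force: [-0.7, -0.4, -0.5]
gripper_width: 0.0646
time_s: 18.1
eef_pos: [0.5473, 0.0783, 0.1639]
orientation: [0.46, -0.46, 0.537, -0.537]
contact_force: [1.0, -1.1, -1.3]
gripper_width: 0.0647
```

View pics/s9z.png

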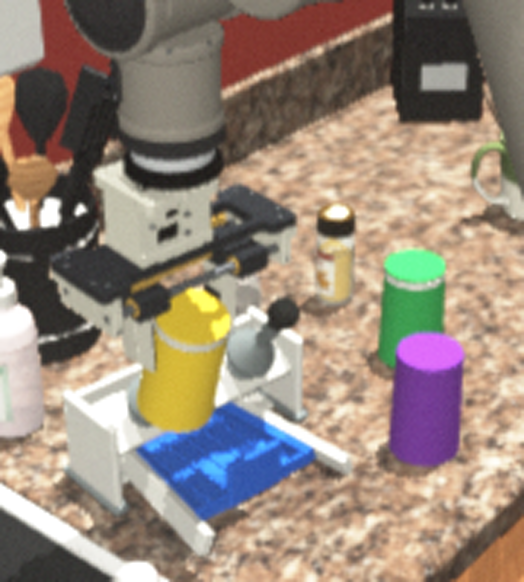

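Pivoting as intended, with little force. Continuing down.

```bash
python3 -m crank '[[0,2,0,0],[0,2,0,0],[0,2,0,0],[0,0,0,0]]'
python3 -m crank '[[0,2,0,0],[0,2,0,0],[0,2,0,0],[0,0,0,0]]'
python3 -m crank '[[0,2,0,0],[0,2,0,0],[0,2,0,0],[0,0,0,0]]'
python3 -m crank '[[0,2,0,0],[0,2,0,0],[0,0,0,0]]'
python3 look.py s10 220,100,400,300
```

```text
time_s: 18.48
eef_pos: [0.5471, 0.0783, 0.1581]
orientation: [0.459, -0.46, 0.537, -0.537]
contact_force: [0.8, 0.8, -1.8]
gripper_width: 0.0644
time_s: 18.82
eef_pos: [0.5471, 0.0783, 0.1522]
orientation: [0.459, -0.46, 0.537, -0.537]
contact_force: [-0.0, -0.9, -0.9]
gripper_width: 0.0645
time_s: 19.15
eef_pos: [0.5471, 0.0783, 0.1462]
orientation: [0.46, -0.46, 0.537, -0.537]
contact_force: [-0.9, 0.8, -1.7]
gripper_width: 0.0649
time_s: 19.4
eef_pos: [0.5471, 0.0783, 0.1422]
orientation: [0.46, -0.46, 0.537, -0.537]
contact_force: [-0.3, 0.2, -1.9]
gripper_width: 0.0648
```

View pics/s10z.png

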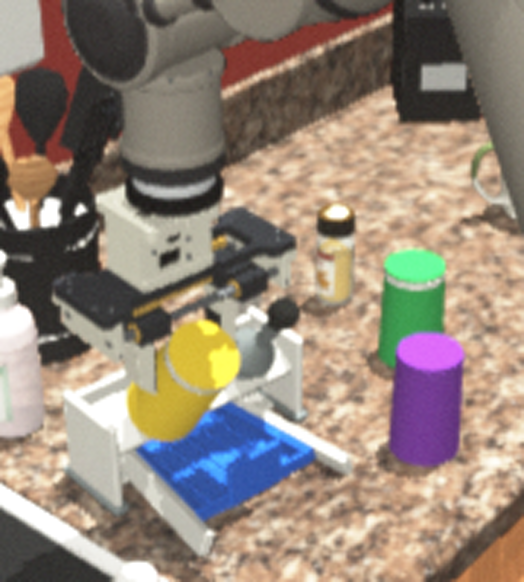

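```bash
python3 -m crank '[[0,2,0,0],[0,2,0,0],[0,0,0,0]]'
python3 -m crank '[[0,1.5,0,0],[0,1.5,0,0],[0,0,0,0]]'
python3 -m crank '[[0,1,0,0],[0,1,0,0],[0,0,0,0]]'
python3 -m crank '[[0,1,0,0],[0,1,0,0],[0,0,0,0]]'
```

```text
time_s: 19.7
eef_pos: [0.5471, 0.0783, 0.1382]
orientation: [0.459, -0.46, 0.537, -0.537]
contact_force: [-0.0, -0.6, -1.0]
gripper_width: 0.065
time_s: 19.95
eef_pos: [0.5481, 0.0782, 0.1361]
orientation: [-0.46, 0.459, -0.537, 0.538]
contact_force: [0.8, 0.4, 0.9]
gripper_width: 0.0648
time_s: 20.2
eef_pos: [0.5484, 0.0782, 0.1345]
orientation: [-0.46, 0.459, -0.537, 0.538]
contact_force: [2.2, -0.4, 3.9]
gripper_width: 0.0646
time_s: 20.45
eef_pos: [0.548, 0.0783, 0.1322]
orientation: [-0.46, 0.459, -0.537, 0.538]
contact_force: [1.7, -0.2, 5.0]
gripper_width: 0.0653
```

```bash
python3 -m crank '[[0,1,0,0],[0,1,0,0],[0,0,0,0]]'
python3 look.py s11 240,150,350,250
```

```text
time_s: 20.7
eef_pos: [0.5477, 0.0783, 0.13]
orientation: [-0.46, 0.459, -0.537, 0.538]
contact_force: [1.5, -0.9, 5.0]
gripper_width: 0.065
```

View pics/s11z.png

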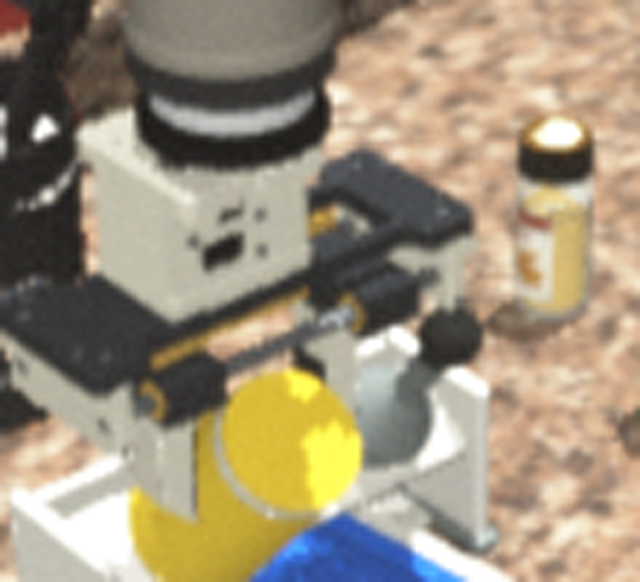

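```bash
cat > foot.py <<'E'
from h import *
from scipy.spatial.transform import Rotation
import sys
yaw=np.radians(-8.9); ex=np.array([np.cos(yaw),np.sin(yaw),0]);ey=np.array([-ex[1],ex[0],0]);O=np.array([.5964,.0148,0]);ez=np.array([0,0,1.])
def foot(f,col,side):
    c,p,d=cloud(f);q=p.astype(int)
    root=O+side*.055*ey+.07*ez; u=-np.sin(np.radians(35))*ex+np.cos(np.radians(35))*ez
    n=np.cross(ey,u)  # forward-ish
    m=((q[...,0]>100)&(q[...,1]>90)&(q[...,2]<q[...,1]-50)&(abs(q[...,0]-q[...,1])<70)) if col=='y' else (q[...,1]>q[...,0]+40)&(q[...,1]>q[...,2]+25)
    P=c[m]; L=np.stack([(P-root)@np.cross(ey,u)*1,(P-root)@ey,(P-root)@u],1)
    k=(np.linalg.norm(L[:,:2],axis=1)<.045)&(L[:,2]>0.0)&(L[:,2]<.16); L=L[k]
    # RANSAC plane w/ normal near u
    rg=np.random.default_rng(0);best=None
    for _ in range(500):
        a,b,cc=L[rg.choice(len(L),3,False)]
        w=np.cross(b-a,cc-a);nn=np.linalg.norm(w)
        if nn<1e-8: continue
        w/=nn; w*=np.sign(w[2]+1e-9)
        if w[2]<.7: continue
        i=abs((L-a)@w)<.0015
        if best is None or i.sum()>best.sum(): best=i
    F=L[best]; cen=F.mean(0); _,_,V=np.linalg.svd(F-cen); w=V[2]*np.sign(V[2][2])
    print(f,len(L),len(F),'foot centre (peg frame n,y,s)',cen.round(4),'minmax',np.percentile(F[:,0],[1,99]).round(4),np.percentile(F[:,1],[1,99]).round(4),'tilt vs peg deg',np.degrees(np.arctan2(w[0],w[2])).round(1),np.degrees(np.arctan2(w[1],w[2])).round(1),'inside est',(cen-.005*w).round(4))
if __name__=='__main__': foot(sys.argv[1],sys.argv[2],int(sys.argv[3]))
E
python3 foot.py s11 y 1
```

```text
s11 835 251 foot centre (peg frame n,y,s) [-0.0179 -0.0003  0.1291] minmax [-0.0425  0.0076] [-0.0298  0.0282] tilt vs peg deg -7.6 -2.5 inside est [-1.720e-02 -1.000e-04  1.241e-01]
```

```bash
python3 -m crank '[[0,0,1,0],[0,0,1,0],[0,0,1,0],[0,0,0,0]]' - 3
python3 -m crank '[[0,0,1,0],[0,0,1,0],[0,0,0,0]]'
python3 look.py s12 240,150,350,250; python3 foot.py s12 y 1
```

```text
time_s: 21.08
eef_pos: [0.5497, 0.0779, 0.1289]
orientation: [0.459, -0.46, 0.538, -0.537]
contact_force: [-0.2, -0.1, -0.4]
gripper_width: 0.065
time_s: 21.33
eef_pos: [0.5523, 0.0776, 0.1294]
orientation: [0.46, -0.46, 0.537, -0.537]
contact_force: [-0.4, -0.3, -1.8]
gripper_width: 0.0651
s12 812 234 foot centre (peg frame n,y,s) [-0.0174  0.0003  0.1248] minmax [-0.0436  0.0077] [-0.0289  0.0276] tilt vs peg deg -10.7 1.2 inside est [-0.0165  0.0002  0.1199]
```

View pics/s12z.png

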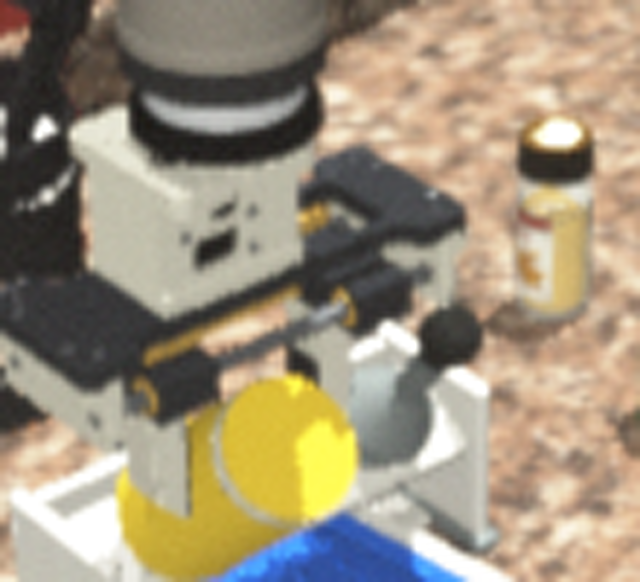

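```bash
sed -i 's/<.045)/<.06)/' foot.py
python3 -m crank '[[0,1,0.5,0],[0,1,0.5,0],[0,0,0,0]]' - 3
python3 -m crank '[[0,1,0,0],[0,1,0,0],[0,0,0,0]]' - 3
python3 -m crank '[[0,1,0,0],[0,1,0,0],[0,0,0,0]]' - 3
python3 look.py s13 240,150,350,250; python3 foot.py s13 y 1
```

```text
time_s: 21.63
eef_pos: [0.5534, 0.0774, 0.1276]
orientation: [-0.46, 0.46, -0.537, 0.537]
contact_force: [0.9, 0.1, -0.5]
gripper_width: 0.0653
time_s: 21.88
eef_pos: [0.5533, 0.0774, 0.1256]
orientation: [-0.46, 0.46, -0.537, 0.537]
contact_force: [-0.4, 0.1, -0.1]
gripper_width: 0.0651
time_s: 22.13
eef_pos: [0.5537, 0.0773, 0.1238]
orientation: [-0.46, 0.459, -0.537, 0.538]
contact_force: [1.4, -1.4, -0.7]
gripper_width: 0.0654
s13 849 246 foot centre (peg frame n,y,s) [-0.0162  0.0004  0.1207] minmax [-0.0445  0.01  ] [-0.029   0.0272] tilt vs peg deg -6.2 0.8 inside est [-0.0157  0.0004  0.1157]
```

```bash
python3 -m crank '[[0,0,0,0],[0,0,0,0],[0,0,0,0],[0,0,0,0],[0,0,0,0]]' 0.88
python3 look.py s14 240,150,350,250; python3 foot.py s14 y 1
```

```text
time_s: 22.6
eef_pos: [0.5531, 0.0774, 0.1236]
orientation: [0.46, -0.46, 0.537, -0.537]
contact_force: [-0.3, 1.2, -0.2]
gripper_width: 0.0811
s14 856 230 foot centre (peg frame n,y,s) [-1.650e-02  1.000e-04  1.181e-01] minmax [-0.0442  0.0105] [-0.0291  0.0274] tilt vs peg deg -4.2 -0.2 inside est [-0.0162  0.0002  0.1131]
```

View pics/s14z.png

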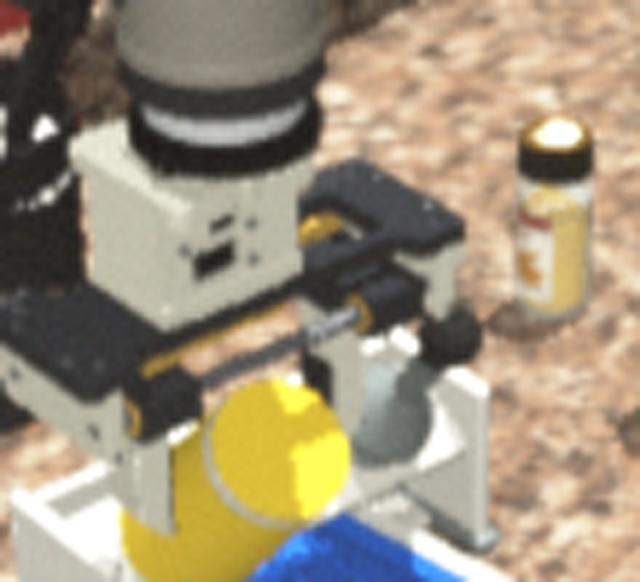

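```bash
python3 -m crank '[[0,-3,0,0],[0,-6,0,0],[0,-15,0,0],[0,-30,0,0],[0,-30,0,0],[0,-30,0,0],[0,-30,0,0],[0,0,0,0],[0,0,0,0]]'
python3 look.py s15 220,130,380,280; python3 foot.py s15 y 1
python3 - <<'E'
from h import *
plan([0.5395,-0.2415,0.25],-98.9)
E
```

```text
time_s: 23.4
eef_pos: [0.5541, 0.0774, 0.2701]
orientation: [-0.461, 0.458, -0.536, 0.538]
contact_force: [-0.5, 0.0, -0.2]
gripper_width: 0.0806
s15 931 226 foot centre (peg frame n,y,s) [-0.0187  0.0018  0.1184] minmax [-0.0448  0.011 ] [-0.025   0.0274] tilt vs peg deg -8.0 1.9 inside est [-0.018   0.0016  0.1135]
t 23.45 tcp [0.5532 0.0774 0.2682] phi -98.89 F [-0.2  0.2 -0.3] w 0.0806 tilt [-0.    -1.     0.001]
shift tool mm now [317.2  18.2  35.7]
turn 0.0
after turn [317.2  18.2  35.8]
```

View pics/s15z.png

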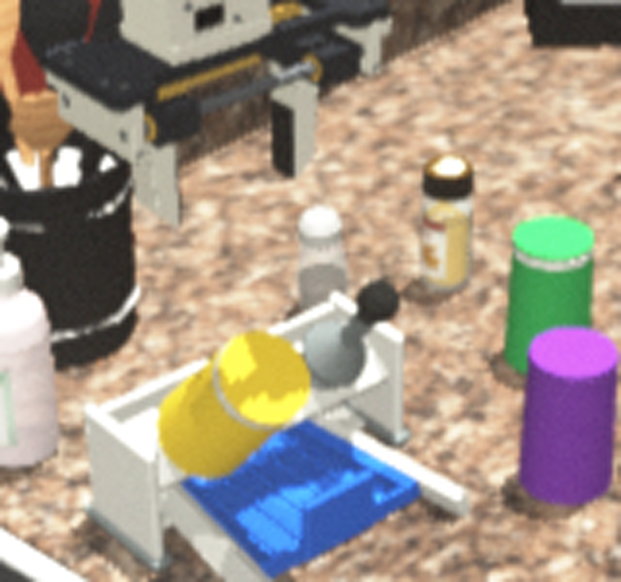

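```bash
python3 -m crank '[[31.7,0,3.6,0],[31.7,0,3.6,0],[31.7,0,3.6,0],[31.7,0,3.6,0],[31.7,0,3.6,0],[31.7,0,3.6,0],[31.7,10,3.6,0],[31.7,20,3.6,0],[31.7,20,3.6,0],[31.7,20,3.6,0],[0,0,0,0],[0,0,0,0]]' 1
python3 - <<'E'
from h import *
plan([0.5395,-0.2415,0.061],-98.9)
snap('wrist','w7')
E
```

```text
time_s: 24.45
eef_pos: [0.5382, -0.242, 0.1947]
orientation: [0.458, -0.46, 0.54, -0.536]
contact_force: [-0.0, 0.8, -0.6]
gripper_width: 0.0918
t 24.45 tcp [ 0.5382 -0.242   0.1947] phi -99.07 F [-0.   0.8 -0.6] w 0.0918 tilt [-0.002 -1.    -0.006]
shift tool mm now [ -0.4 133.7   1.9]
turn -0.003
after turn [ -0.7 133.7   1.2]
```

View pics/w7.png

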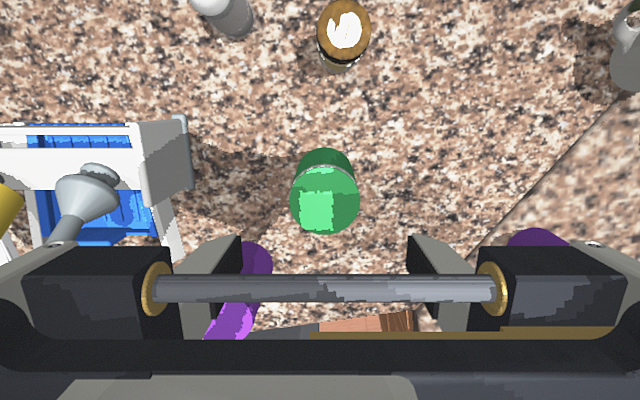

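```bash
python3 -m crank '[[0,25,1,0],[0,30,0,0],[0,30,0,0],[0,27,0,0],[0,15,0,0],[0,7,0,0],[0,0,0,0],[0,0,0,0]]' 1
python3 -m crank '[[0,0,0,0],[0,0,0,0],[0,0,0,0],[0,0,0,0],[0,0,0,0],[0,0,0,0]]' 0.3 8
python3 -m crank '[[0,-6,0,0],[0,-10,0,0],[0,-20,0,0],[0,-32,0,0],[0,-32,0,0],[0,-32,0,0],[0,-32,0,0],[0,-25,0,0],[0,-5,0,0],[0,0,0,0],[0,0,0,0]]'
python3 - <<'E'
from h import *
plan([0.5305,-0.0302,0.255],-98.9)
E
```

```text
time_s: 25.17
eef_pos: [0.5417, -0.2409, 0.0648]
orientation: [-0.46, 0.46, -0.537, 0.537]
contact_force: [0.2, 0.4, 0.4]
gripper_width: 0.092
time_s: 25.67
eef_pos: [0.5411, -0.2418, 0.0643]
orientation: [-0.46, 0.46, -0.537, 0.538]
contact_force: [-1.0, -0.3, 3.1]
gripper_width: 0.0643
time_s: 26.58
eef_pos: [0.5404, -0.2412, 0.2569]
orientation: [0.46, -0.46, 0.538, -0.537]
contact_force: [-0.5, 0.0, -1.3]
gripper_width: 0.0647
t 26.5833 tcp [ 0.5404 -0.2412  0.2569] phi -98.89 F [-0.5  0.  -1.3] w 0.0647 tilt [-0.    -1.    -0.001]
shift tool mm now [-206.9    2.   -42.4]
turn 0.0
after turn [-206.9    1.9  -42.4]
```

```bash
python3 -m crank '[[-15,0,-3,0],[-28,0,-6,0],[-28,0,-6,0],[-28,0,-6,0],[-28,0,-6,0],[-28,0,-6,0],[-28,0,-6,0],[-24,0,-3.4,0],[0,0,0,0],[0,0,0,0],[0,0,0,0]]'
python3 - <<'E'
from h import *
plan([0.5305,-0.0302,0.199],-98.9)
E
python3 look.py s16 220,100,400,300
```

```text
time_s: 27.5
eef_pos: [0.5304, -0.0303, 0.2566]
orientation: [0.459, -0.461, 0.538, -0.537]
contact_force: [-0.2, 0.5, -1.5]
gripper_width: 0.0644
t 27.5 tcp [ 0.5304 -0.0303  0.2566] phi -98.86 F [-0.2  0.5 -1.5] w 0.0644 tilt [ 0.    -1.    -0.002]
shift tool mm now [-0.1 57.6  0.2]
turn 0.001
after turn [-0.1 57.6  0.1]
```

View pics/s16z.png

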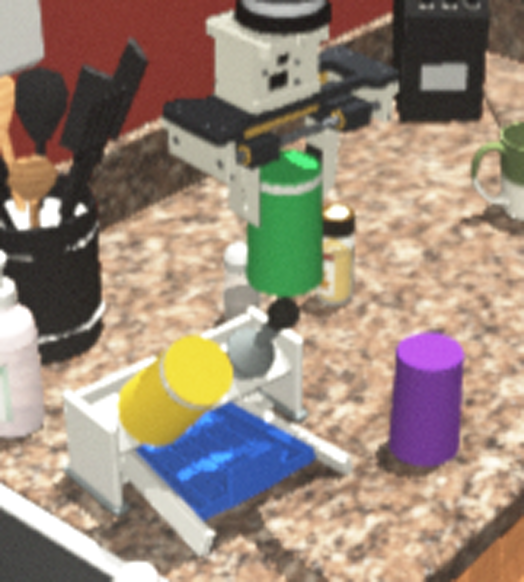

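```bash
python3 -m crank '[[0,8,0,0],[0,10,0,0],[0,10,0,0],[0,10,0,0],[0,10,0,0],[0,6,0,0],[0,4,0,0],[0,0,0,0],[0,0,0,0]]'
python3 -m crank '[[0,2,0,0],[0,2,0,0],[0,2,0,0],[0,2,0,0],[0,0,0,0]]' - 5
python3 -m crank '[[0,2,0,0],[0,2,0,0],[0,2,0,0],[0,0,0,0]]' - 4
python3 -m crank '[[0,2,0,0],[0,2,0,0],[0,2,0,0],[0,0,0,0]]'
python3 -m crank '[[0,2,0,0],[0,2,0,0],[0,2,0,0],[0,0,0,0]]'
python3 look.py s17 220,100,400,300
```

```text
time_s: 28.3
eef_pos: [0.5311, -0.0304, 0.1997]
orientation: [-0.46, 0.46, -0.537, 0.537]
contact_force: [0.1, -0.2, -0.4]
gripper_width: 0.0645
time_s: 28.72
eef_pos: [0.5308, -0.0304, 0.1913]
orientation: [0.46, -0.46, 0.537, -0.537]
contact_force: [-0.1, -0.4, -1.4]
gripper_width: 0.0649
time_s: 29.05
eef_pos: [0.5308, -0.0304, 0.1852]
orientation: [0.46, -0.46, 0.537, -0.537]
contact_force: [-0.1, 0.3, -1.7]
gripper_width: 0.0646
time_s: 29.38
eef_pos: [0.5308, -0.0304, 0.1792]
orientation: [0.46, -0.46, 0.537, -0.537]
contact_force: [-0.7, -0.5, -1.5]
gripper_width: 0.0646
time_s: 29.72
eef_pos: [0.5305, -0.0303, 0.1736]
orientation: [0.46, -0.46, 0.537, -0.537]
contact_force: [-2.8, 0.5, 3.9]
gripper_width: 0.0644
```

View pics/s17z.png

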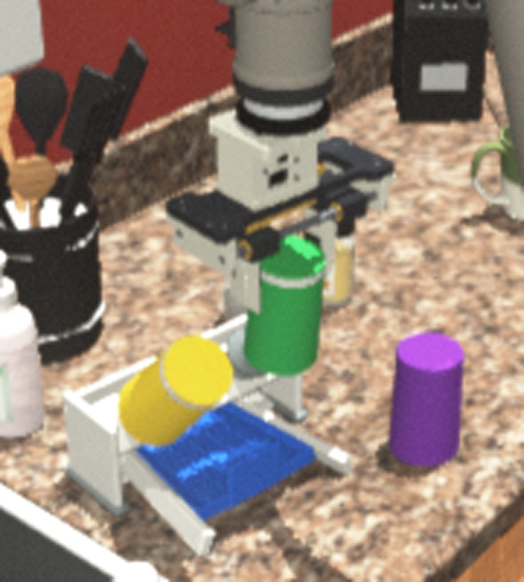

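```bash
python3 -m crank '[[0,2,0,0],[0,2,0,0],[0,0,0,0]]'
python3 -m crank '[[0,2,0,0],[0,2,0,0],[0,0,0,0]]'
python3 -m crank '[[0,2,0,0],[0,2,0,0],[0,2,0,0],[0,0,0,0]]'
python3 -m crank '[[0,2,0,0],[0,2,0,0],[0,2,0,0],[0,0,0,0]]'
python3 -m crank '[[0,2,0,0],[0,2,0,0],[0,2,0,0],[0,0,0,0]]'
python3 look.py s18 220,100,400,300
```

```text
time_s: 30.02
eef_pos: [0.5306, -0.0304, 0.1694]
orientation: [0.459, -0.46, 0.537, -0.537]
contact_force: [-3.5, 0.9, 3.7]
gripper_width: 0.0644
time_s: 30.27
eef_pos: [0.5312, -0.0305, 0.1651]
orientation: [-0.46, 0.46, -0.537, 0.537]
contact_force: [0.1, -0.5, 0.6]
gripper_width: 0.0648
time_s: 30.6
eef_pos: [0.5309, -0.0304, 0.159]
orientation: [0.46, -0.46, 0.537, -0.537]
contact_force: [0.5, 0.6, -0.9]
gripper_width: 0.0655
time_s: 30.93
eef_pos: [0.5307, -0.0304, 0.1532]
orientation: [0.46, -0.46, 0.537, -0.537]
contact_force: [-0.4, -0.1, -1.2]
gripper_width: 0.0648
time_s: 31.27
eef_pos: [0.5307, -0.0304, 0.1472]
orientation: [0.46, -0.46, 0.537, -0.537]
contact_force: [-0.7, 0.5, 0.2]
gripper_width: 0.065
```

View pics/s18z.png

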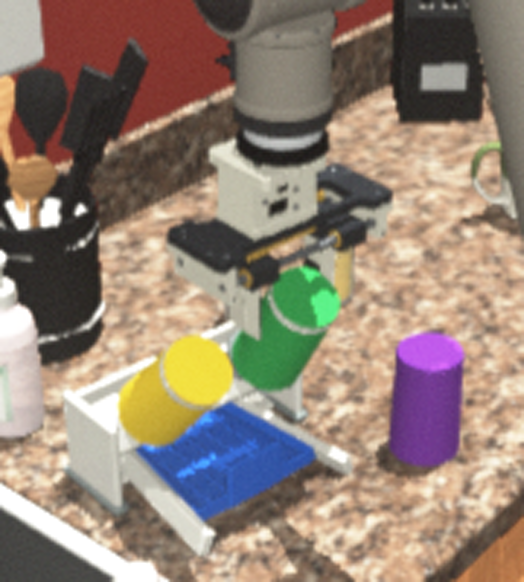

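```bash
python3 -m crank '[[0,2,0,0],[0,2,0,0],[0,2,0,0],[0,0,0,0]]' - 3
python3 -m crank '[[0,1.5,1,0],[0,1.5,1,0],[0,1.5,1,0],[0,0,0,0]]' - 3
python3 -m crank '[[0,1.5,1,0],[0,1.5,1,0],[0,0,0,0]]' - 3
python3 look.py s19 220,100,400,300;python3 foot.py s19 g -1
```

```text
time_s: 31.65
eef_pos: [0.5307, -0.0304, 0.1412]
orientation: [0.46, -0.46, 0.538, -0.537]
contact_force: [-0.6, -0.2, -1.4]
gripper_width: 0.0646
time_s: 31.98
eef_pos: [0.534, -0.0309, 0.1369]
orientation: [0.46, -0.46, 0.537, -0.537]
contact_force: [-0.1, 0.2, -0.3]
gripper_width: 0.0651
time_s: 32.23
eef_pos: [0.536, -0.0312, 0.1339]
orientation: [0.46, -0.46, 0.537, -0.537]
contact_force: [-0.3, -0.5, -1.3]
gripper_width: 0.065
s19 789 198 foot centre (peg frame n,y,s) [-0.0163  0.0006  0.131 ] minmax [-0.0454  0.0104] [-0.0279  0.0273] tilt vs peg deg -2.1 -0.5 inside est [-0.0161  0.0007  0.126 ]
```

View pics/s19z.png

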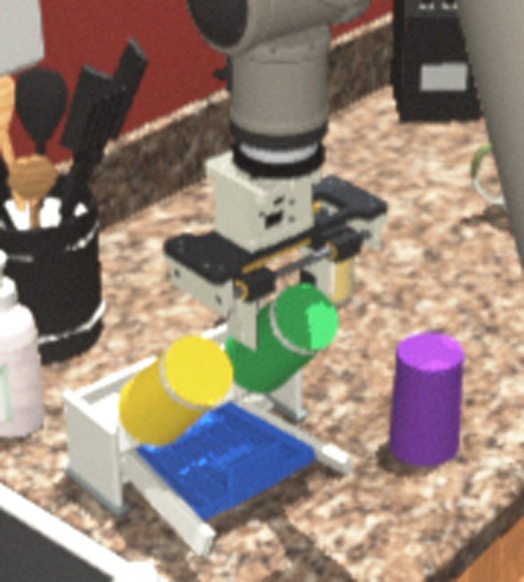

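```bash
python3 -m crank '[[0,1.6,1.1,0],[0,1.6,1.1,0],[0,0,0,0]]'
python3 -m crank '[[0,1.6,1.1,0],[0,1.6,1.1,0],[0,0,0,0]]'
python3 look.py s20 230,140,370,250;python3 foot.py s20 g -1;python3 foot.py s20 y 1
```

```text
time_s: 32.53
eef_pos: [0.5385, -0.0317, 0.1309]
orientation: [-0.46, 0.46, -0.537, 0.538]
contact_force: [1.2, -0.7, -1.0]
gripper_width: 0.0651
time_s: 32.78
eef_pos: [0.541, -0.0321, 0.128]
orientation: [-0.46, 0.459, -0.537, 0.538]
contact_force: [1.9, -0.9, 1.1]
gripper_width: 0.065
s20 755 200 foot centre (peg frame n,y,s) [-0.0172 -0.      0.1224] minmax [-0.0443  0.0095] [-0.029   0.0273] tilt vs peg deg -6.3 1.0 inside est [-1.660e-02 -1.000e-04  1.175e-01]
s20 929 253 foot centre (peg frame n,y,s) [-0.0152 -0.0005  0.1181] minmax [-0.0438  0.0112] [-0.0288  0.0276] tilt vs peg deg -8.3 -0.1 inside est [-0.0145 -0.0005  0.1131]
```

View pics/s20z.png

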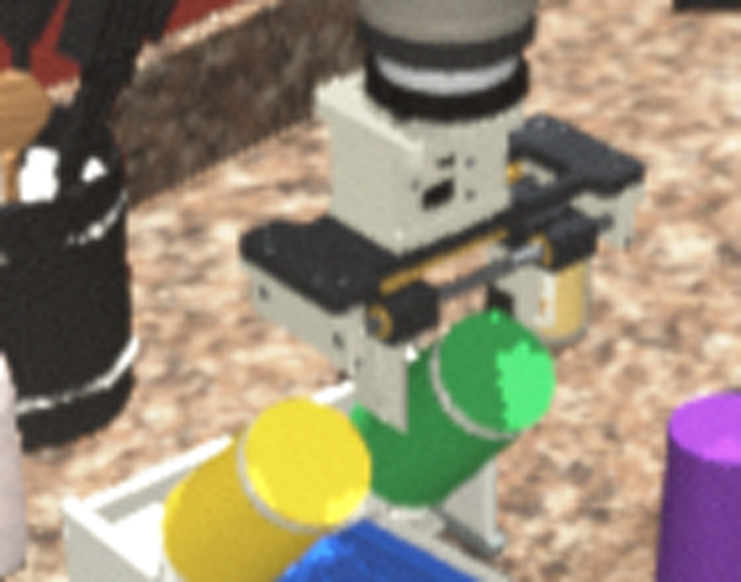

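```bash
python3 -m crank '[[0,1,0.3,0],[0,1,0.3,0],[0,1,0.3,0],[0,0,0,0]]'
python3 look.py s21 230,140,370,250;python3 foot.py s21 g -1
```

```text
time_s: 33.17
eef_pos: [0.5413, -0.0321, 0.1248]
orientation: [-0.46, 0.46, -0.537, 0.537]
contact_force: [1.8, -1.3, 3.4]
gripper_width: 0.0653
s21 739 197 foot centre (peg frame n,y,s) [-0.0166  0.0006  0.1204] minmax [-0.0435  0.0092] [-0.0295  0.0268] tilt vs peg deg -10.3 -1.0 inside est [-0.0158  0.0007  0.1154]
```

Within about 2 mm of seated; releasing.

```bash
python3 -m crank '[[0,0,0,0],[0,0,0,0],[0,0,0,0],[0,0,0,0],[0,0,0,0]]' 0.88
python3 look.py s22 230,140,370,250;python3 foot.py s22 g -1
```

```text
time_s: 33.63
eef_pos: [0.5408, -0.0319, 0.1245]
orientation: [0.46, -0.46, 0.537, -0.537]
contact_force: [-0.0, -0.0, 0.2]
gripper_width: 0.0806
s22 731 201 foot centre (peg frame n,y,s) [-0.0173 -0.0006  0.1181] minmax [-0.0436  0.01  ] [-0.0295  0.0272] tilt vs peg deg -6.6 -0.8 inside est [-0.0167 -0.0006  0.1132]
```

View pics/s22z.png

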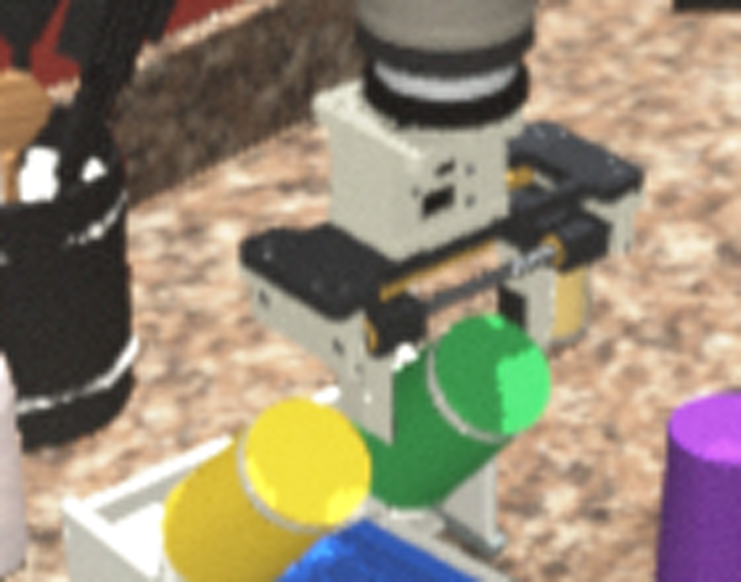

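```bash
python3 -m crank '[[0,-3,0,0],[0,-6,0,0],[0,-15,0,0],[0,-30,0,0],[0,-30,0,0],[0,-30,0,0],[0,-30,0,0],[0,-20,-20,0],[0,-10,-30,0],[0,0,-30,0],[0,0,-25,0],[0,0,0,0],[0,0,0,0]]'
python3 look.py s23 200,130,420,300;python3 foot.py s23 g -1;python3 foot.py s23 y 1
python3 - <<'E'
from h import *
from foot import foot
plan([0.43,0.02,0.30],-98.9)
snap('wrist','w8')
try: foot('w8','g',-1);foot('w8','y',1)
except Exception as e: print(e)
c,p,d=cloud('w8');q=p.astype(int)
m=(q[...,2]>q[...,0]+60)&(q[...,2]>q[...,1]+30)&(np.abs(c[...,0]-.5)<.15)&(np.abs(c[...,1]-.03)<.15)&(c[...,2]<.06)
t=c[m];t=t[t[:,2]>.038]; L=(t-np.array([.5964,.0148,0]));yaw=np.radians(-8.9); ex=np.array([np.cos(yaw),np.sin(yaw),0])
print('lip',len(t),np.percentile(L@ex,[2,50,98]))
E
```

```text
time_s: 34.77
eef_pos: [0.437, -0.0156, 0.3]
orientation: [-0.46, 0.459, -0.537, 0.538]
contact_force: [0.6, 1.0, 0.1]
gripper_width: 0.0806
s23 807 188 foot centre (peg frame n,y,s) [-0.0173 -0.0008  0.1183] minmax [-0.0437  0.0103] [-0.0279  0.0269] tilt vs peg deg -7.6 -0.2 inside est [-0.0166 -0.0008  0.1133]
s23 937 238 foot centre (peg frame n,y,s) [-0.016  -0.0003  0.1184] minmax [-0.0428  0.0119] [-0.0297  0.028 ] tilt vs peg deg -5.6 -1.3 inside est [-0.0156 -0.0002  0.1134]
t 34.8167 tcp [ 0.4378 -0.0159  0.2997] phi -98.89 F [ 0.6 -0.1  0.1] w 0.0809 tilt [ 0.    -1.     0.002]
shift tool mm now [-34.2  -0.3 -13.3]
turn 0.0
after turn [-34.2  -0.3 -13.3]
w8 5985 2466 foot centre (peg frame n,y,s) [-0.014   0.0005  0.1197] minmax [-0.0436  0.0122] [-0.0271  0.0279] tilt vs peg deg -5.7 0.2 inside est [-0.0135  0.0005  0.1147]
w8 6541 2457 foot centre (peg frame n,y,s) [-0.0138 -0.0003  0.1194] minmax [-0.0439  0.0122] [-0.028   0.0271] tilt vs peg deg -5.7 -0.2 inside est [-0.0133 -0.0003  0.1145]
lip 236 [-0.08672582 -0.08296185 -0.0193464 ]
```

View pics/s23z.png

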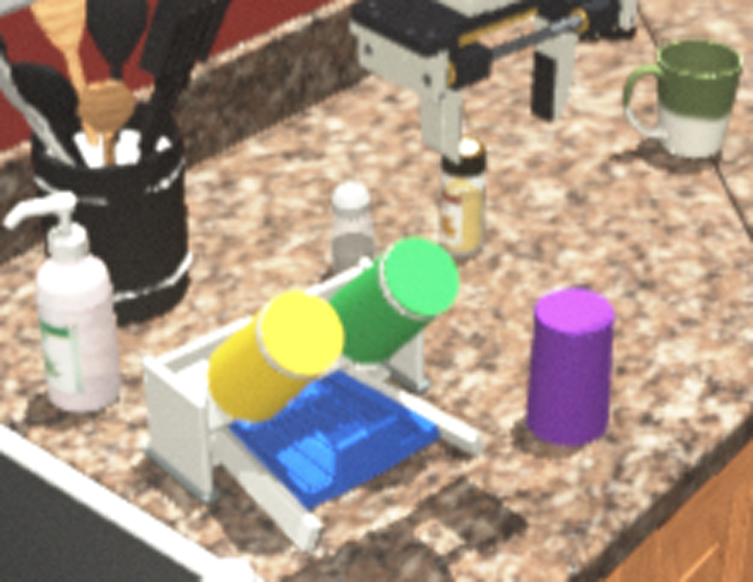

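View pics/w8.png

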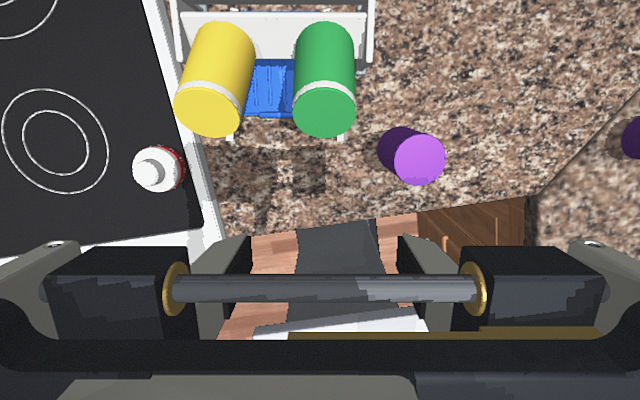

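```bash
python3 -c "
from cell import manip
print(manip.sign_off(), manip.observe()['time_s'])"
```

```text
the job is handed in; nothing more can be done
the job is handed in; nothing more can be done
```

The tray is home between the runners and both cups hang mouth down on their pegs, yellow on the left and green on the right. I handed the job in at about 35 s with the gripper clear of everything.

- **Tray:** I pushed it in by its lip with one finger of the open, angled gripper, up to about 15 N. The last check put its front face about 87 mm in front of the drainer origin. An earlier overhead picture gave 86 mm.
- **Cups:** I let each cup swing in a light grip as I lowered it over its peg. The tool's force reading, taken at the end of each move, was about 6 N at most while I lowered the cups.
- **Last wrist picture:** Both cups have the inside of the foot about 13.5 mm to the side of the tip. Along the peg it is level with the tip, to within the camera error. The tilt is about 6° from the peg.
- **Disagreement:** The last scene-camera fits put that side offset at about 16 mm, close to the 18 mm limit. Part of the foot may be missing from those readings, so I trust the wrist picture.
- **Bystanders:** I steered clear of the spice jar, the timer, the pepper shaker and the purple cups. They looked undisturbed in the last pictures, but I did not measure their positions again.

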